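# Erect a carton, photograph the culture dishes and pack them

### The arm

A 7-joint arm with a two-finger parallel gripper is mounted at the origin on a cart in front of the work surface, level with it; the furniture and walls round the work are solid. World frame = base frame: x ahead of the robot, y to its left, z up, the work surface at z = 0. Lengths are in m, angles in rad, forces in N, time in s.
With the tool pointing down it reaches from about 0.425 to 0.925 m from the base axis. Payload 6.8 kg.
Tool frame: the origin (TCP) lies between the finger pads; the fingertips stand 11 mm ahead of it and the grasp point (between the pads) lies 8 mm behind it; z points along the fingers, y is the line along which they close (so a half turn about z gives the same grasp; the last joint's range is limited). The gripper opens to 85 mm and grips with 20 to 120 N. Pads are 22 mm wide; open, the fingers measure 114 mm over their backs; the gripper's body (76 mm by 85 mm) begins 54 mm behind the grasp point. The pads swing forward as they close: fully open they stand 13 mm farther back than shut.
Start: joints at [1.091, 0.477, 0.022, 1.555, -0.011, 1.109, -0.083], TCP at [0.245, -0.629, 0.221] pointing down, gripper open.
Joint ranges: [-2.96, 2.96], [-0.34, 2.1], [-1.41, 1.46], [0.24, 2.44], [-1.37, 4.51], [0.17, 1.92], [-2.96, 2.96]. Speed limits (rad/s): [2.39, 2.39, 3.14, 3.14, 3.14, 3.14, 3.14].

### API

Orientations are given as a rotation vector (axis times angle).
In Python, from bench import r gives the robot as it stands.
- The arm moves only by the tool send_rows, never from a script. Its argument "deltas" is a list of rows, each an object of numbers: "dx", "dy", "dz": the shift along the world's x, y, z in mm; "rx", "ry", "rz": the turn, a rotation vector about the world's x, y, z in degrees. A call has 1 to 5 rows; each row is the pose to reach, as a shift and turn from the pose commanded when the call began; what a row does not reach only later rows make up. A row lasts 1/12 s, in which the tool goes at most 41.7 mm and 7.16 degrees, less where a joint would pass 70% of its speed; a pose out of reach is approached as far as the arm can. A call with a gripper value outside its range is refused whole. "jaw" is the finger opening in mm, from 0 to 85.4, set as the call begins (left out, the last holds). The fingers move at their own pace and stop on an object; "newtons" is the grip in N (left out, the last holds). Time passes only in rows, so rows that repeat a pose let the fingers close. It gives the time, the measured TCP pose, the force, the opening and the grip force at its end, in the units of the state.
- r.get_obs(): the state, without advancing time (a new reading comes with each control period).
- r.grab_frame(name): name is "side" or "top" or "wrist"; returns a dict with "frame" (420x560x3 uint8, blue, green, red), "z_map" (420x560 float32, m along the optical axis (not along the pixel's ray), 0 where there is no reading), "vertical_fov" (degrees; the focal length in pixels is half the picture's height over the tangent of half this angle, whatever the lens; pixels are square), "cx", "cy" (the principal point, pixels), "xyz" and "orientation" of the camera in the world. Camera axes: x right, y down, z forward; pixel columns grow to the right and rows downward; lengths in m; the calibration is good to about 2 mm. A picture is of the moment at which its call begins.
- r.hand_in(): hands the job in; it is judged then, once.
The state is a dict: "clock": time; "joints": joint angles; "qvel": joint speeds; "tau": joint torques, N m; "tcp_pos": TCP position; "orientation": TCP orientation; "contact_force": force on the tool from outside, world axes, zero at the start; "moment": the same for the moment, N m; "grip_width": finger opening in m; "gripper_force": force on a finger pad.
Only numpy, scipy, OpenCV 4.12 (cv2) and the standard library are available. Lean on these libraries where they do the work, as an engineer would, in place of code of your own. Each camera call takes 0.05 s, during which the arm holds its last target. There are 200 camera calls.

### The job

Make up the flat carton: raise its two long walls first and then its two end walls, whose corner lips come round the outside of the long ones, each fully upright. Then take the closed culture dishes one after another from left to right: hold each level over the window of the dish camera, its centre on the window's axis and at the height of the white line on the post, for two seconds while the picture is taken, and pack them lid up and flat on the carton floor, side by side, not stacked. Keep the dishes right way up throughout and leave the timer, tape, cup and dropper bottle where they are.

Things in the scene. Friction and masses are not known exactly. Their poses are not given: they have to be found in the camera images.
- wall_near (a joint): near long wall of the carton: 198 mm along its hinge, 42 mm high, 4 mm thick, with a 46 mm wide, 24 mm long tab amid its free edge. Rad: 0 flat outwards, 1.571 upright against its stop. Stiff crease (0.05 N m): stays where it is left; found at 0.1 to 0.5.
- wall_near_hinge (a point): middle of the near long wall's hinge line, half-way through the wall's thickness (8 mm above the worktop when the wall is flat); the wall turns about the line 2 mm below it along own -z, on the wall's outer face; own x points from the hinge along the wall to the tab, own y along the hinge, own z square to the wall, up while it lies flat and into the carton once it is up
- wall_near_tab (a point): the grip point of the near long wall's tab: mid-width and mid-thickness, 55 mm from the hinge line, 11 mm short of the tab's end; axes as at the hinge. The tab can be pinched across its 46 mm width from straight above and turns between the fingers as the wall swings up
- wall_far (a joint): far long wall of the carton: 198 mm along its hinge, 42 mm high, 4 mm thick, with a 46 mm wide, 24 mm long tab amid its free edge. Rad: 0 flat outwards, 1.571 upright against its stop. Stiff crease (0.05 N m): stays where it is left; found at 0.1 to 0.5.
- wall_far_hinge (a point): middle of the far long wall's hinge line, half-way through the wall's thickness (8 mm above the worktop when the wall is flat); the wall turns about the line 2 mm below it along own -z, on the wall's outer face; own x points from the hinge along the wall to the tab, own y along the hinge, own z square to the wall, up while it lies flat and into the carton once it is up
- wall_far_tab (a point): the grip point of the far long wall's tab: mid-width and mid-thickness, 55 mm from the hinge line, 11 mm short of the tab's end; axes as at the hinge. The tab can be pinched across its 46 mm width from straight above and turns between the fingers as the wall swings up. The front edge of a shelf hangs over the bench 0.42 m up, 0.70 m ahead of the robot: lean the tool back
- wall_left (a joint): left end wall of the carton: 129 mm along its hinge, 42 mm high, 4 mm thick, with a 46 mm wide, 24 mm long tab amid its free edge. Rad: 0 flat outwards, 1.571 upright against its stop. Stiff crease (0.05 N m): stays where it is left; found at 0.1 to 0.5. Corner lips 20 mm deep at both sides come round the outside of the long walls (so it is in their way if raised first).
- wall_left_hinge (a point): middle of the left end wall's hinge line, half-way through the wall's thickness (8 mm above the worktop when the wall is flat); the wall turns about the line 2 mm below it along own -z, on the wall's outer face; own x points from the hinge along the wall to the tab, own y along the hinge, own z square to the wall, up while it lies flat and into the carton once it is up
- wall_left_tab (a point): the grip point of the left end wall's tab: mid-width and mid-thickness, 55 mm from the hinge line, 11 mm short of the tab's end; axes as at the hinge. The tab can be pinched across its 46 mm width from straight above and turns between the fingers as the wall swings up
- wall_right (a joint): right end wall of the carton: 129 mm along its hinge, 42 mm high, 4 mm thick, with a 46 mm wide, 24 mm long tab amid its free edge. Rad: 0 flat outwards, 1.571 upright against its stop. Stiff crease (0.05 N m): stays where it is left; found at 0.1 to 0.5. Corner lips 20 mm deep at both sides come round the outside of the long walls (so it is in their way if raised first).
- wall_right_hinge (a point): middle of the right end wall's hinge line, half-way through the wall's thickness (8 mm above the worktop when the wall is flat); the wall turns about the line 2 mm below it along own -z, on the wall's outer face; own x points from the hinge along the wall to the tab, own y along the hinge, own z square to the wall, up while it lies flat and into the carton once it is up
- wall_right_tab (a point): the grip point of the right end wall's tab: mid-width and mid-thickness, 55 mm from the hinge line, 11 mm short of the tab's end; axes as at the hinge. The tab can be pinched across its 46 mm width from straight above and turns between the fingers as the wall swings up
- carton_floor (a point): middle of the carton's floor, on its top face, 6 mm above the worktop. The brown board carton is stuck down and does not slide; floor 118 mm along own x by 208 mm along own y (the long walls run along y); with the walls up the inside is 110 by 200 mm and the tab ends stand 72 mm above the worktop. Own z is up
- dish_1_center (a point): centre of a closed round culture dish, 58 mm across where gripped (63 mm over the lid rim), 12 mm high (15 mm at the lid's rim), about 30 g; half-way up, 6 mm above what it rests on; own z is up through the lid. They lie in a row on the worktop, dish_1 leftmost and dish_3 rightmost as the robot sees them; one of the three may be absent
- dish_2_center (a point): centre of a closed round culture dish, 58 mm across where gripped (63 mm over the lid rim), 12 mm high (15 mm at the lid's rim), about 30 g; half-way up, 6 mm above what it rests on; own z is up through the lid. They lie in a row on the worktop, dish_1 leftmost and dish_3 rightmost as the robot sees them; one of the three may be absent
- dish_3_center (a point): centre of a closed round culture dish, 58 mm across where gripped (63 mm over the lid rim), 12 mm high (15 mm at the lid's rim), about 30 g; half-way up, 6 mm above what it rests on; own z is up through the lid. They lie in a row on the worktop, dish_1 leftmost and dish_3 rightmost as the robot sees them; one of the three may be absent
- view_point (a point): the viewing position, where a dish's centre belongs: on the axis of the dish camera's round window, 125 mm above the worktop, level with the white line on its rear post. The camera is a fixed white box, 160 x 108 mm, 45 mm high, looking straight up; the dark post, 34 mm wide, 145 mm high, stands with its front 68 mm from the axis along own +x. Own z is up
- timer: square white timer, 62 x 62 x 20 mm, lying behind, between carton and camera; not part of the job
- tape_roll: grey-white roll of tape, 67 mm across, 19 mm high, lying flat behind the dishes, right of the camera; not part of the job
- sample_cup: small lidded sample cup, 59 mm across, 45 mm high, behind the dishes; not part of the job
- dropper: white dropper bottle, 33 mm across, 67 mm high, between carton and camera; not part of the job
There are look-alikes about, which are no part of the job. Leave any brown or yellow look-alike of the part that bears dish_2_center alone.

How it is judged:
By the outcome, as a careful person would: the job done as asked, in the order asked, and still so for the second after the job is handed in, with the robot touching nothing.
Of dish_1, dish_2, dish_3 only 2 to 3 are there at a start; the rules pass over those that are not, and their reading is None.
At some moment in a run one of dish_1, dish_2, dish_3 may be knocked a few centimetres aside while the robot is not near it.
It also fails if it takes over 210 s, if anything falls off the work surface, if the arm or the gripper's body presses on something with over 40 N, if the wrist force passes 120 N, or if a joint passes its speed limit or range.

## Working session

There is one attempt and no reset: what is moved stays moved. The work goes in short steps, Python scripts to look and compute and a tool call to move; the robot and the scene stay as the last step left them, time stands still between calls to the robot, and variables do not carry over. Pictures are saved under pics/ and viewed, at most 14 in all, crops included, and the job is handed in when it is done.

Besides the shell and the picture viewer there is one more tool, called after ">>>" as a command line: name --argument value ..., lists and objects as JSON in quotes. send_rows: Moves the arm, as the interface text tells. Its arguments: {"type":"object","properties":{"deltas":{"type":"array","items":{"type":"object","properties":{"dx":{"type":"number"},"dy":{"type":"number"},"dz":{"type":"number"},"rx":{"type":"number"},"ry":{"type":"number"},"rz":{"type":"number"}}}},"jaw":{"type":"number"},"newtons":{"type":"number"}},"required":["deltas"]}

```bash
mkdir -p pics; ls; cat > h.py <<'E'
import numpy as np, cv2
from bench import r
from scipy.spatial.transform import Rotation as R
def grab(n,save=None):
    f=r.grab_frame(n)
    if save: cv2.imwrite('pics/'+save,f['frame'])
    np.savez('last_%s.npz'%n,**f); return f
def load(n): 
    d=np.load('last_%s.npz'%n); return {k:d[k] for k in d}
def world(f,u,v,z=None):
    h=f['frame'].shape[0]; F=h/2/np.tan(np.radians(float(f['vertical_fov']))/2)
    o=np.array(f['orientation']); M=R.from_rotvec(o).as_matrix() if o.size==3 else o
    ray=M@np.array([(u-f['cx'])/F,(v-f['cy'])/F,1.]); p=np.array(f['xyz'])
    if z is None: return p+ray*f['z_map'][int(round(v)),int(round(u))]
    return p+ray*(z-p[2])/ray[2]
E
python3 - <<'E'
from h import *
print(r.get_obs())
for n in('top','side'):
    f=grab(n,n+'0.png'); print(n,f['xyz'],f['orientation'],f['vertical_fov'],f['cx'],f['cy'])
E
```

```text
pics
{'clock': 0.0, 'joints': array([ 1.09093224,  0.47779642,  0.0223498 ,  1.55646401, -0.01152616,
        1.10931172, -0.08309452]), 'qvel': array([-0.0002385 ,  0.00113629, -0.00081567,  0.00020362,  0.00069782,
        0.00106445,  0.0005182 ]), 'tau': array([ 5.22937826e-04, -5.96461916e+01,  1.60831857e+00, -2.81188613e+01,
        1.25499425e-02,  9.36389377e-03,  3.54763677e-05]), 'tcp_pos': array([ 0.2449589 , -0.62831417,  0.2195231 ]), 'orientation': array([-3.08570960e+00, -5.80286853e-01,  7.19953823e-04]), 'contact_force': array([0.60831956, 0.34743059, 0.64840105]), 'moment': array([ 0.01674613, -0.01057578, -0.00715464]), 'gripper_force': 0.0, 'grip_width': 0.08549166485145256}
top [0.47967509 0.00663519 1.55777404] [-2.1683181   2.21705467 -0.07036022] 43.03108489299507 283.1880349663761 198.30126912610527
side [0.33994877 1.31289163 1.25181476] [-0.24921671  2.78223785 -1.26824717] 42.180325533181886 277.5534302244556 210.2058883625973
```

View pics/top0.png

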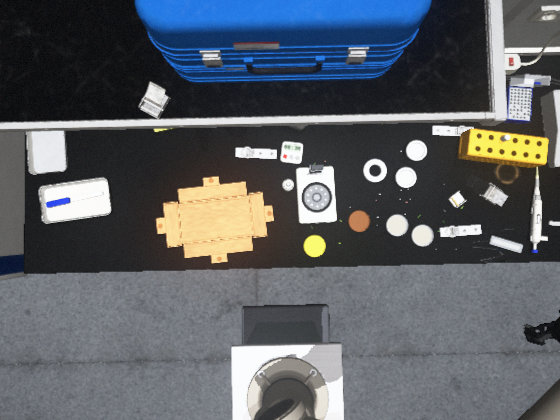

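View pics/side0.png

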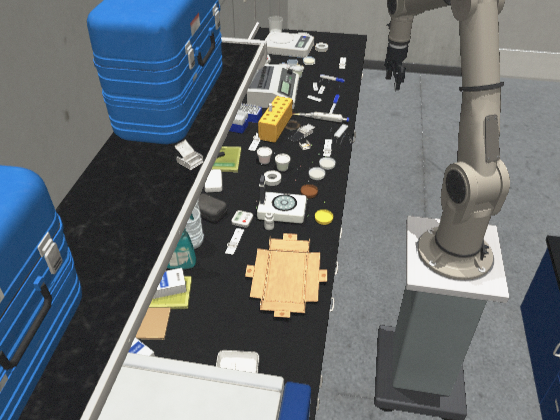

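The top picture shows the carton at about (215,220), with the camera window at (317,198). Candidates for a dish:
- White discs at (397,225) and (423,236).
- Yellow disc (315,246) and brown disc (359,221), which are look-alikes to leave alone.
- White rounds (405,177) and (416,150), which look like tall cups in the side view.
- Ring (375,170), which is the tape.

I'll check this in one close crop.

```bash
python3 - <<'E'
from h import *
f=load('top')
im=f['frame'][120:275,150:450]; cv2.imwrite('pics/crop1.png',cv2.resize(im,None,fx=2.66,fy=2.66,interpolation=cv2.INTER_CUBIC))
for n,u,v in [('d',397,225),('d',423,236),('yel',315,246),('br',359,221),('cup',405,177),('cup2',416,150),('tape',367,170),('timer',292,152),('drop',288,185),('box',304,215),('floor',215,220),('tabfar',210,180),('tabnear',220,259),('tabL',161,227),('tabR',270,213),('win',317,198),('post',316,168)]:
    print(n,world(f,u,v).round(4))
E
```

```text
d [ 0.4878 -0.3287  0.0132]
d [ 0.4544 -0.402   0.0164]
yel [ 0.4325 -0.0895  0.0127]
br [ 0.5019 -0.2192  0.0107]
cup [ 0.6236 -0.3488  0.0477]
cup2 [ 0.701  -0.3841  0.0437]
tape [ 0.6493 -0.2459  0.0184]
timer [ 0.7065 -0.0292  0.0198]
drop [ 0.6068 -0.0148  0.0631]
box [ 0.5218 -0.0584  0.048 ]
floor [0.514  0.1984 0.0118]
tabfar [0.6295 0.2095 0.0251]
tabnear [0.4013 0.1854 0.0139]
tabL [0.4971 0.3526 0.0225]
tabR [0.5304 0.0384 0.0226]
win [ 0.5693 -0.0965  0.0475]
post [ 0.6433 -0.0891  0.1482]
```

View pics/crop1.png

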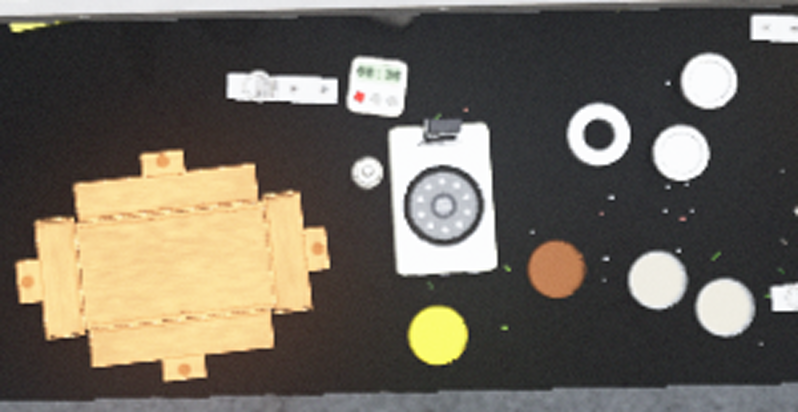

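The crop confirms the choice: the two cream dishes at (397,225) and (423,236) are the dishes, so one of the three is absent. The carton is turned about +6°. Next I'll move the arm over the carton.

>>> send_rows --deltas '[{"dx": 100,"dy": 150,"dz": 90},{"dx": 100,"dy": 150,"dz": 90},{"dx": 100,"dy": 150,"dz": 90},{"dx": 100,"dy": 150,"dz": 90},{"dx": 100,"dy": 150,"dz": 90}]' --jaw 70

```text
$.deltas[0]: bad value
```

>>> send_rows --deltas '[{"dx": 100,"dy": 150,"rz": -5},{"dx": 100,"dy": 150,"rz": -5},{"dx": 100,"dy": 150,"rz": -5},{"dx": 100,"dy": 150,"rz": -5},{"dx": 100,"dy": 150,"rz": -5}]'

```text
$.deltas[0]: bad value
```

>>> send_rows --deltas '[{"dx": 40,"dy": 170,"rz": -5},{"dx": 40,"dy": 170,"rz": -5},{"dx": 40,"dy": 170,"rz": -5},{"dx": 40,"dy": 170,"rz": -5},{"dx": 40,"dy": 170,"rz": -5}]'

```text
$.deltas[0]: bad value
```

>>> send_rows --deltas '[{"dx": 15,"dy": 170,"rz": -5},{"dx": 15,"dy": 170,"rz": -5},{"dx": 15,"dy": 170,"rz": -5},{"dx": 15,"dy": 170,"rz": -5},{"dx": 15,"dy": 170,"rz": -5}]'

```text
$.deltas[0]: bad value
```

>>> send_rows --deltas '[{"dx": 0,"dy": 160},{"dx": 0,"dy": 160},{"dx": 0,"dy": 160},{"dx": 0,"dy": 160},{"dx": 0,"dy": 160}]'

```text
$.deltas[0]: bad value
```

```bash
python3 - <<'E'
from h import *
f=grab('wrist','w1.png'); o=r.get_obs(); print(o)
M=R.from_rotvec(o['orientation']).as_matrix(); print(M.round(3), np.degrees(np.arctan2(M[1,1],M[0,1])))
print(f['xyz'],R.from_rotvec(f['orientation']).as_matrix().round(3),f['vertical_fov'],f['cx'],f['cy'])
E
```

```text
{'clock': 0.15, 'joints': array([ 1.09088601,  0.47764992,  0.02231769,  1.55620329, -0.0115173 ,
        1.10932316, -0.08311407]), 'qvel': array([ 0.00116141, -0.00123472,  0.00017314, -0.0040463 , -0.00282563,
       -0.00090155,  0.00231756]), 'tau': array([ 2.03919197e-03, -5.96924257e+01,  1.60979815e+00, -2.81490344e+01,
        1.26400383e-02,  6.57062978e-03,  8.42448884e-06]), 'tcp_pos': array([ 0.24507136, -0.62842882,  0.21973078]), 'orientation': array([-3.08606318e+00, -5.80452157e-01,  5.37273920e-04]), 'contact_force': array([ 0.17005903,  0.2287254 , -0.3018133 ]), 'moment': array([-0.00032508,  0.02194459,  0.00469096]), 'gripper_force': 0.0, 'grip_width': 0.08513062334672761}
[[ 0.932  0.363 -0.001]
 [ 0.363 -0.932  0.001]
 [-0.    -0.001 -1.   ]] -68.69558270133865
[ 0.31302425 -0.60063241  0.3727116 ] [[ 0.363 -0.893 -0.265]
 [-0.932 -0.348 -0.101]
 [-0.002  0.284 -0.959]] 63.19477410519055 281.4845143985721 202.8260976017075
```

View pics/w1.png

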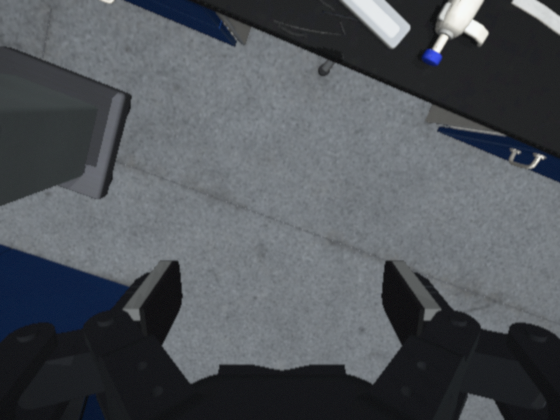

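The moves were refused, so the view still shows the bare floor from the start pose. I'll test the row format with all six fields.

>>> send_rows --deltas '[{"dx": 100,"dy": 150,"dz": 90,"rx": 0,"ry": 0,"rz": 0},{"dx": 100,"dy": 150,"dz": 90,"rx": 0,"ry": 0,"rz": 0},{"dx": 100,"dy": 150,"dz": 90,"rx": 0,"ry": 0,"rz": 0},{"dx": 100,"dy": 150,"dz": 90,"rx": 0,"ry": 0,"rz": 0},{"dx": 100,"dy": 150,"dz": 90,"rx": 0,"ry": 0,"rz": 0}]' --jaw 70

```text
clock: 0.57
tcp_pos: [0.3469, -0.4764, 0.3116]
orientation: [-3.087, -0.583, -0.001]
contact_force: [1.0, -0.8, 0.2]
grip_width: 0.0698
gripper_force: 0.0
```

>>> send_rows --deltas '[{"dx": 20,"dy": 30,"dz": 0,"rx": 0,"ry": 0,"rz": -1},{"dx": 40,"dy": 60,"dz": 0,"rx": 0,"ry": 0,"rz": -2}]'

```text
clock: 0.73
tcp_pos: [0.3861, -0.4179, 0.3118]
orientation: [3.095, 0.524, 0.002]
contact_force: [-0.0, -0.1, -0.6]
grip_width: 0.0697
gripper_force: 0.0
```

>>> send_rows --deltas '[{"dx": 70,"dy": 150,"dz": 20,"rx": 0,"ry": 0,"rz": -5},{"dx": 70,"dy": 150,"dz": 20,"rx": 0,"ry": 0,"rz": -5},{"dx": 70,"dy": 150,"dz": 20,"rx": 0,"ry": 0,"rz": -5},{"dx": 70,"dy": 150,"dz": 20,"rx": 0,"ry": 0,"rz": -5},{"dx": 70,"dy": 150,"dz": 20,"rx": 0,"ry": 0,"rz": -5}]'

```text
clock: 1.15
tcp_pos: [0.4598, -0.2597, 0.3317]
orientation: [-3.112, -0.411, -0.006]
contact_force: [0.4, 1.1, -0.3]
grip_width: 0.0702
gripper_force: 0.0
```

>>> send_rows --deltas '[{"dx": 20,"dy": 170,"dz": 0,"rx": 0,"ry": 0,"rz": -5},{"dx": 20,"dy": 170,"dz": 0,"rx": 0,"ry": 0,"rz": -5},{"dx": 20,"dy": 170,"dz": 0,"rx": 0,"ry": 0,"rz": -5},{"dx": 20,"dy": 170,"dz": 0,"rx": 0,"ry": 0,"rz": -5},{"dx": 20,"dy": 170,"dz": 0,"rx": 0,"ry": 0,"rz": -5}]'

```text
clock: 1.57
tcp_pos: [0.4759, -0.0905, 0.3308]
orientation: [-3.127, -0.271, -0.002]
contact_force: [0.1, 0.6, 0.2]
grip_width: 0.0701
gripper_force: 0.0
```

>>> send_rows --deltas '[{"dx": -10,"dy": 170,"dz": 0,"rx": 0,"ry": 0,"rz": -3},{"dx": -10,"dy": 170,"dz": 0,"rx": 0,"ry": 0,"rz": -3},{"dx": -10,"dy": 170,"dz": 0,"rx": 0,"ry": 0,"rz": -3},{"dx": -10,"dy": 170,"dz": 0,"rx": 0,"ry": 0,"rz": -3},{"dx": -10,"dy": 170,"dz": 0,"rx": 0,"ry": 0,"rz": -3}]'

```text
clock: 1.98
tcp_pos: [0.464, 0.0792, 0.3309]
orientation: [-3.133, -0.19, -0.001]
contact_force: [-0.3, 0.3, 0.5]
grip_width: 0.0702
gripper_force: 0.0
```

>>> send_rows --deltas '[{"dx": -60,"dy": 120,"dz": 60,"rx": 0,"ry": 0,"rz": 0},{"dx": -60,"dy": 120,"dz": 60,"rx": 0,"ry": 0,"rz": 0},{"dx": -60,"dy": 120,"dz": 60,"rx": 0,"ry": 0,"rz": 0},{"dx": -60,"dy": 120,"dz": 60,"rx": 0,"ry": 0,"rz": 0},{"dx": -60,"dy": 120,"dz": 60,"rx": 0,"ry": 0,"rz": 0}]'

```text
clock: 2.4
tcp_pos: [0.4036, 0.1962, 0.3931]
orientation: [-3.134, -0.186, -0.006]
contact_force: [0.1, 0.7, 0.1]
grip_width: 0.0701
gripper_force: 0.0
```

```bash
python3 - <<'E'
from h import *
f=grab('wrist','w2.png'); o=r.get_obs(); print(o['joints'].round(2),o['tcp_pos'],o['clock'])
M=R.from_rotvec(o['orientation']).as_matrix(); print(M.round(3), np.degrees(np.arctan2(M[1,1],M[0,1])))
print(f['xyz'],R.from_rotvec(f['orientation']).as_matrix().round(3))
E
```

```text
[ 0.02 -0.   -0.6   1.78 -0.    1.36 -2.03] [0.40469524 0.19314273 0.3916515 ] 2.45
[[ 0.993  0.115  0.002]
 [ 0.115 -0.993  0.001]
 [ 0.002 -0.001 -1.   ]] -83.4115034585801
[0.47537568 0.20592916 0.54642149] [[ 0.117 -0.953 -0.279]
 [-0.993 -0.113 -0.03 ]
 [-0.003  0.28  -0.96 ]]
```

View pics/w2.png

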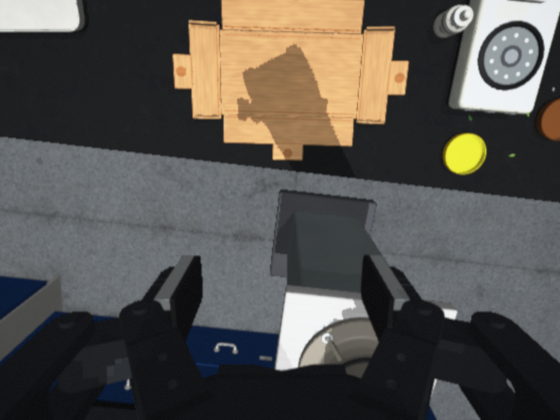

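The wrist view shows the near tab at (289,153), left tab (181,72) and right tab (400,78), with the far wall cut off at the top. I'll lean the tool back 20° so the camera looks straight down.

>>> send_rows --deltas '[{"dx": 35,"dy": 0,"dz": -60,"rx": 0,"ry": -20,"rz": 0},{"dx": 35,"dy": 0,"dz": -60,"rx": 0,"ry": -20,"rz": 0},{"dx": 35,"dy": 0,"dz": -60,"rx": 0,"ry": -20,"rz": 0},{"dx": 35,"dy": 0,"dz": -60,"rx": 0,"ry": -20,"rz": 0},{"dx": 35,"dy": 0,"dz": -60,"rx": 0,"ry": -20,"rz": 0}]'

```text
clock: 2.87
tcp_pos: [0.4396, 0.1893, 0.3298]
orientation: [3.069, 0.168, 0.538]
contact_force: [-0.2, 0.1, 1.1]
grip_width: 0.0701
gripper_force: 0.0
```

```bash
python3 - <<'E'
from h import *
f=grab('wrist','w3.png'); o=r.get_obs(); print(o['joints'].round(2),o['tcp_pos'],o['clock'])
M=R.from_rotvec(o['orientation']).as_matrix(); print(M.round(3))
cv2.imwrite('pics/w3b.png',cv2.resize(f['frame'][0:300,60:460],None,fx=2,fy=2))
E
```

```text
[ 0.01 -0.1  -0.63  2.04  0.18  0.9  -2.19] [0.44083886 0.18990314 0.33088138] 2.9167
[[ 0.935  0.102  0.341]
 [ 0.108 -0.994 -0.001]
 [ 0.339  0.038 -0.94 ]]
```

View pics/w3b.png

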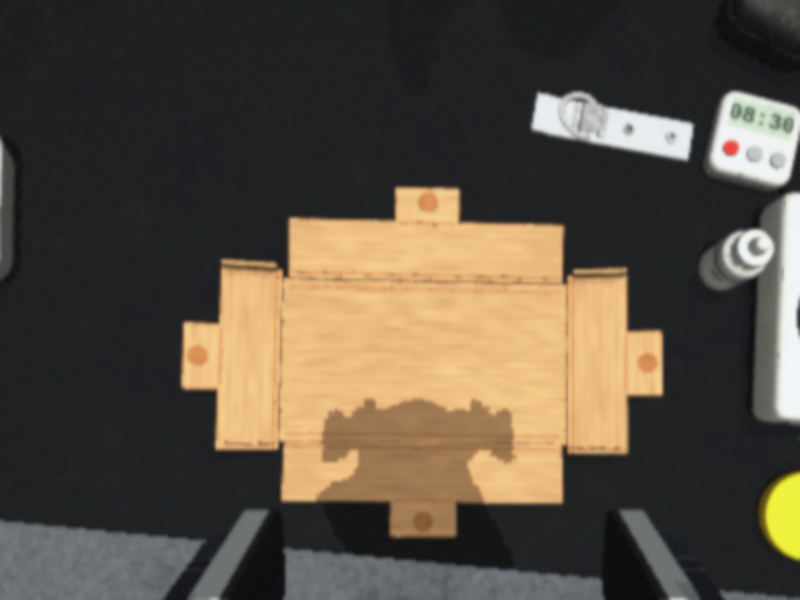

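This crop shows all four tab dots: far (428,202), near (423,521), left (198,355) and right (647,363). The floor corners are near (283,278), (566,286), (281,440) and (565,445).

```bash
python3 - <<'E'
from h import *
f=load('wrist')
c=[world(f,60+u/2,v/2,.006) for u,v in [(283,278),(566,286),(281,441),(565,446)]]
for p in c: print(p.round(4))
C=sum(c)/4; print('C floor corners',C)
T={}
for n,u,v in [('far',428,202),('near',423,521),('left',198,355),('right',647,363)]:
    U,V=60+u/2,v/2
    zs=[world(f,U+i,V+j) for i in(-2,0,2) for j in(-2,0,2)]
    T[n]=np.median(zs,0); print(n,T[n].round(4))
a=T['far']-T['near'];b=T['left']-T['right']
print('yaw',np.degrees(np.arctan2(a[1],a[0])),np.degrees(np.arctan2(-b[0],b[1])))
yaw=np.arctan2(a[1]-b[0],a[0]+b[1]); print(np.degrees(yaw))
for n in T: 
    d=T[n][:2]-C[:2]; print(n, (d@[np.cos(yaw),np.sin(yaw)]).round(4),(d@[-np.sin(yaw),np.cos(yaw)]).round(4))
E
```

```text
[0.5655 0.3076 0.006 ]
[0.5825 0.1019 0.006 ]
[0.4483 0.2955 0.006 ]
[0.4655 0.0919 0.006 ]
C floor corners [0.51541913 0.19921511 0.006     ]
far [0.6295 0.2089 0.0168]
near [0.4032 0.1891 0.0177]
left [0.502  0.3565 0.02  ]
right [0.5299 0.0419 0.0208]
yaw 5.007421976124839 5.055472652313573
5.035365701290239
far 0.1145 -0.0004
near -0.1127 -0.0003
left 0.0005 0.1578
right 0.0006 -0.1579
```

```bash
cat >> h.py <<'E'
C=np.array([.5154,.1992]); YAW=np.radians(5.0)
ex=np.array([np.cos(YAW),np.sin(YAW),0]); ey=np.array([-np.sin(YAW),np.cos(YAW),0]); ez=np.array([0,0,1.])
W={'near':(-ex,.059),'far':(ex,.059),'left':(ey,.104),'right':(-ey,.104)}
def tabp(n,a):
    o,d=W[n]; return np.r_[C,.006]+o*(d+.055*np.cos(a)-.002*np.sin(a))+ez*(.055*np.sin(a)+.002*np.cos(a))
def ori(yline,lean):  # tool down, closing axis along yline; lean: top leans back to -x
    y=yline/np.linalg.norm(yline); z=R.from_rotvec(-y*0).apply([np.sin(lean),0,-np.cos(lean)])
    z=z-y*(z@y); z/=np.linalg.norm(z); return np.column_stack([np.cross(y,z),y,z])
def deltas(p0,M0,poses):
    for i,(p,M) in enumerate(poses):
        d=(np.array(p)-p0)*1e3; rv=np.degrees(R.from_matrix(M@M0.T).as_rotvec())
        print('dx %.0f dy %.0f dz %.0f | rx %.1f ry %.1f rz %.1f'%(*d,*rv))
def cur(): 
    o=r.get_obs(); return o['tcp_pos'],R.from_rotvec(o['orientation']).as_matrix()
def wall(n,a0,yline,lean,back=.005,N=15,a1=1.62):
    M=ori(yline,np.radians(lean)); z=M[:,2]; p,Mc=cur()
    g=tabp(n,a0)-z*back; print('approach'); deltas(p,Mc,[(g-z*.08,M),(g,M)])
    print('arc'); A=np.linspace(a0,a1,N+1)[1:]; prev=g
    for k in range(0,N,5):
        print('--'); ps=[tabp(n,a)-z*back for a in A[k:k+5]]; deltas(prev,M,[(q,M) for q in ps]); prev=ps[-1].round(3)
E
python3 -c "
from h import *
wall('near',.14,-ey,0)"
```

```text
approach
dx -38 dy -1 dz -230 | rx 0.3 ry 19.9 rz -1.2
dx -38 dy -1 dz -310 | rx 0.3 ry 19.9 rz -1.2
arc
--
dx 1 dy 0 dz 5 | rx 0.0 ry 0.0 rz 0.0
dx 3 dy 0 dz 10 | rx 0.0 ry 0.0 rz 0.0
dx 5 dy 0 dz 15 | rx 0.0 ry 0.0 rz 0.0
dx 8 dy 1 dz 20 | rx 0.0 ry 0.0 rz 0.0
dx 11 dy 1 dz 25 | rx 0.0 ry 0.0 rz 0.0
--
dx 3 dy 1 dz 4 | rx 0.0 ry 0.0 rz 0.0
dx 7 dy 1 dz 8 | rx 0.0 ry 0.0 rz 0.0
dx 11 dy 1 dz 11 | rx 0.0 ry 0.0 rz 0.0
dx 16 dy 2 dz 14 | rx 0.0 ry 0.0 rz 0.0
dx 21 dy 2 dz 17 | rx 0.0 ry 0.0 rz 0.0
--
dx 5 dy 1 dz 1 | rx 0.0 ry 0.0 rz 0.0
dx 10 dy 1 dz 3 | rx 0.0 ry 0.0 rz 0.0
dx 16 dy 2 dz 4 | rx 0.0 ry 0.0 rz 0.0
dx 21 dy 2 dz 4 | rx 0.0 ry 0.0 rz 0.0
dx 26 dy 2 dz 4 | rx 0.0 ry 0.0 rz 0.0
```

>>> send_rows --deltas '[{"dx": -38,"dy": -1,"dz": -180,"rx": 0.3,"ry": 19.9,"rz": -1.2},{"dx": -38,"dy": -1,"dz": -180,"rx": 0.3,"ry": 19.9,"rz": -1.2},{"dx": -38,"dy": -1,"dz": -180,"rx": 0.3,"ry": 19.9,"rz": -1.2},{"dx": -38,"dy": -1,"dz": -180,"rx": 0.3,"ry": 19.9,"rz": -1.2},{"dx": -38,"dy": -1,"dz": -180,"rx": 0.3,"ry": 19.9,"rz": -1.2}]'

```text
clock: 3.33
tcp_pos: [0.402, 0.1882, 0.1461]
orientation: [-3.138, -0.133, 0.01]
contact_force: [-0.6, 0.2, -0.2]
grip_width: 0.07
gripper_force: 0.0
```

>>> send_rows --deltas '[{"dx": 0,"dy": 0,"dz": -40,"rx": 0,"ry": 0,"rz": 0},{"dx": 0,"dy": 0,"dz": -80,"rx": 0,"ry": 0,"rz": 0},{"dx": 0,"dy": 0,"dz": -80,"rx": 0,"ry": 0,"rz": 0}]'

```text
clock: 3.58
tcp_pos: [0.3999, 0.1875, 0.0646]
orientation: [3.137, 0.135, -0.015]
contact_force: [-0.6, -0.7, 0.9]
grip_width: 0.0696
gripper_force: 0.0
```

```bash
python3 - <<'E'
from h import *
f=grab('wrist','w4.png'); print(r.get_obs()['joints'].round(2))
wall('near',.14,-ey,0,N=5)
E
```

```text
[-0.11  0.39 -0.55  2.19  0.33  0.65 -2.38]
approach
dx 1 dy 1 dz 33 | rx 0.1 ry -0.4 rz 0.0
dx 1 dy 1 dz -47 | rx 0.1 ry -0.4 rz 0.0
arc
--
dx 5 dy 0 dz 15 | rx 0.0 ry 0.0 rz 0.0
dx 15 dy 1 dz 29 | rx 0.0 ry 0.0 rz 0.0
dx 27 dy 2 dz 38 | rx 0.0 ry 0.0 rz 0.0
dx 43 dy 4 dz 44 | rx 0.0 ry 0.0 rz 0.0
dx 59 dy 5 dz 45 | rx 0.0 ry 0.0 rz 0.0
```

View pics/w4.png

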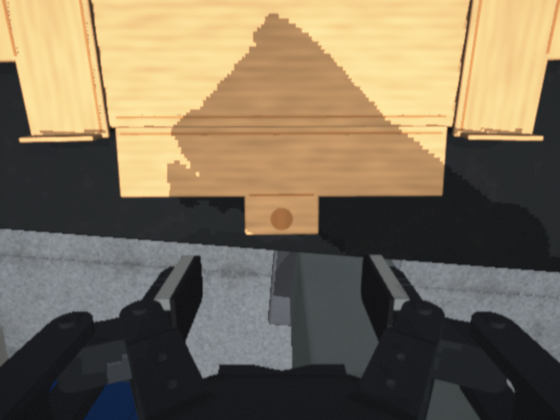

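The tab dot at (282,217) is centred between the fingers, so I'll descend, close and raise the near wall.

>>> send_rows --deltas '[{"dx": 1,"dy": 1,"dz": -30,"rx": 0,"ry": 0,"rz": 0},{"dx": 1,"dy": 1,"dz": -46,"rx": 0,"ry": 0,"rz": 0},{"dx": 1,"dy": 1,"dz": -46,"rx": 0,"ry": 0,"rz": 0}]'

```text
clock: 3.88
tcp_pos: [0.4044, 0.1909, 0.0245]
orientation: [-3.138, -0.137, -0.002]
contact_force: [-0.4, -1.1, -0.3]
grip_width: 0.0698
gripper_force: 0.0
```

>>> send_rows --deltas '[{"dx": 0,"dy": 0,"dz": 0,"rx": 0,"ry": 0,"rz": 0},{"dx": 0,"dy": 0,"dz": 0,"rx": 0,"ry": 0,"rz": 0},{"dx": 0,"dy": 0,"dz": 0,"rx": 0,"ry": 0,"rz": 0},{"dx": 0,"dy": 0,"dz": 0,"rx": 0,"ry": 0,"rz": 0},{"dx": 0,"dy": 0,"dz": 0,"rx": 0,"ry": 0,"rz": 0}]' --jaw 40 --newtons 30

```text
clock: 4.3
tcp_pos: [0.404, 0.1913, 0.0255]
orientation: [-3.137, -0.139, -0.006]
contact_force: [0.1, -0.5, 0.1]
grip_width: 0.0399
gripper_force: 0.0
```

>>> send_rows --deltas '[{"dx": 1,"dy": 0,"dz": 5,"rx": 0,"ry": 0,"rz": 0},{"dx": 3,"dy": 0,"dz": 10,"rx": 0,"ry": 0,"rz": 0},{"dx": 5,"dy": 0,"dz": 15,"rx": 0,"ry": 0,"rz": 0},{"dx": 8,"dy": 1,"dz": 20,"rx": 0,"ry": 0,"rz": 0},{"dx": 11,"dy": 1,"dz": 25,"rx": 0,"ry": 0,"rz": 0}]'

```text
clock: 4.72
tcp_pos: [0.4147, 0.1924, 0.0503]
orientation: [-3.137, -0.139, -0.004]
contact_force: [0.3, 0.1, 0.5]
grip_width: 0.0403
gripper_force: 0.0
```

Missed: the fingers closed just above the tab. I'll open and go lower, because the pads sit farther back when half open.

>>> send_rows --deltas '[{"dx": -6,"dy": -2,"dz": 0,"rx": 0,"ry": 0,"rz": 0},{"dx": -11,"dy": -2,"dz": 0,"rx": 0,"ry": 0,"rz": 0},{"dx": -11,"dy": -2,"dz": 0,"rx": 0,"ry": 0,"rz": 0}]' --jaw 70

```text
clock: 4.97
tcp_pos: [0.4016, 0.1895, 0.0492]
orientation: [-3.138, -0.14, -0.001]
contact_force: [0.1, -0.2, -0.4]
grip_width: 0.0702
gripper_force: 0.0
```

>>> send_rows --deltas '[{"dx": 0,"dy": 0,"dz": -20,"rx": 0,"ry": 0,"rz": 0},{"dx": 0,"dy": 0,"dz": -36,"rx": 0,"ry": 0,"rz": 0},{"dx": 0,"dy": 0,"dz": -36,"rx": 0,"ry": 0,"rz": 0},{"dx": 0,"dy": 0,"dz": -36,"rx": 0,"ry": 0,"rz": 0}]'

```text
clock: 5.3
tcp_pos: [0.4021, 0.1898, 0.0129]
orientation: [-3.138, -0.14, 0.001]
contact_force: [-0.7, -0.0, 0.1]
grip_width: 0.0702
gripper_force: 0.0
```

>>> send_rows --deltas '[{"dx": 0,"dy": 0,"dz": 0,"rx": 0,"ry": 0,"rz": 0},{"dx": 0,"dy": 0,"dz": 0,"rx": 0,"ry": 0,"rz": 0},{"dx": 0,"dy": 0,"dz": 0,"rx": 0,"ry": 0,"rz": 0},{"dx": 0,"dy": 0,"dz": 0,"rx": 0,"ry": 0,"rz": 0},{"dx": 0,"dy": 0,"dz": 0,"rx": 0,"ry": 0,"rz": 0}]' --jaw 40 --newtons 30

```text
clock: 5.72
tcp_pos: [0.4035, 0.1902, 0.0139]
orientation: [-3.137, -0.139, -0.004]
contact_force: [0.6, 0.5, -0.2]
grip_width: 0.0401
gripper_force: 0.0
```

```bash
python3 - <<'E'
from h import *
f=grab('wrist','w5.png')
cv2.imwrite('pics/w5b.png',cv2.resize(f['frame'][120:420,100:460],None,fx=2,fy=2))
print(cur()[0])
g=grab('side')
E
```

```text
[0.4034576  0.19014763 0.01381545]
```

View pics/w5b.png

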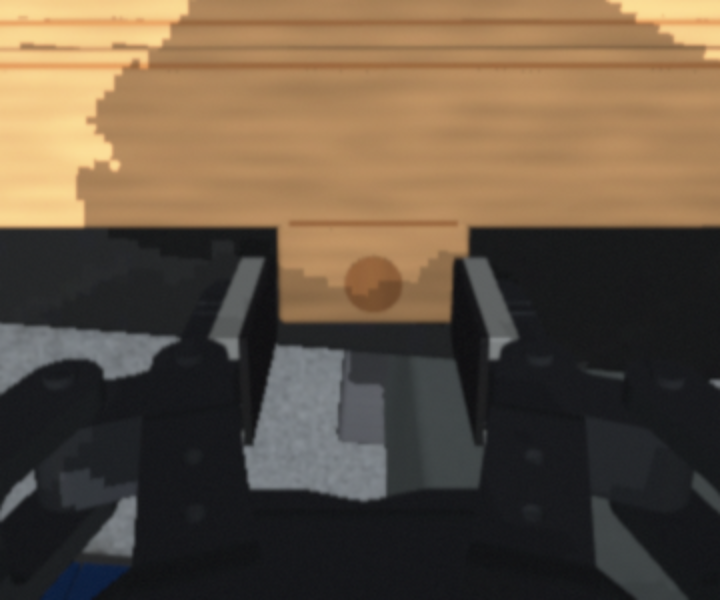

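The fingertips at (265,260) and (462,260) seem to straddle the tab, (280–452, 228–322), without touching it. I'll check with the depth map.

```bash
python3 - <<'E'
from h import *
f=load('wrist')
for n,u,v in [('tabL',284,300),('tabR',446,300),('dot',372,284),('walltop',372,180),('crease floor',372,20),('fingL',240,300),('fingR',487,300),('fLtip',258,264),('fRtip',472,264),('fl inner',262,300),('tabwide',372,310)]:
    print(n,world(f,100+u/2,120+v/2).round(4), f['z_map'][int(120+v/2),int(100+u/2)])
E
```

```text
tabL [0.397  0.2104 0.0185] 0.16448541
tabR [0.3999 0.1714 0.0174] 0.1655924
dot [0.4024 0.1896 0.0172] 0.16469704
walltop [0.4279 0.1919 0.0149] 0.15975218
crease floor [0.4637 0.1951 0.0051] 0.1589404
fingL [0.4131 0.216  0.0505] 0.12918012
fingR [0.4172 0.1695 0.0503] 0.1292342
fLtip [0.414  0.2149 0.0358] 0.14305411
fRtip [0.4176 0.1701 0.0351] 0.14366488
fl inner [0.4108 0.2125 0.0454] 0.1347249
tabwide [0.3964 0.1891 0.0189] 0.16478178
```

By depth, the fingertips are still at about z=0.033, roughly 15 mm above the tab. I'll open and go lower in steps, watching the force.

>>> send_rows --deltas '[{"dx": -1,"dy": 0,"dz": 0,"rx": 0,"ry": 0,"rz": 0},{"dx": -1,"dy": 0,"dz": -3,"rx": 0,"ry": 0,"rz": 0},{"dx": -1,"dy": 0,"dz": -5,"rx": 0,"ry": 0,"rz": 0}]' --jaw 56

```text
clock: 6.07
tcp_pos: [0.4022, 0.1901, 0.0083]
orientation: [-3.137, -0.139, -0.003]
contact_force: [0.9, 0.3, -1.0]
grip_width: 0.0559
gripper_force: 0.0
```

>>> send_rows --deltas '[{"dx": 0,"dy": 0,"dz": -2,"rx": 0,"ry": 0,"rz": 0},{"dx": 0,"dy": 0,"dz": -4,"rx": 0,"ry": 0,"rz": 0},{"dx": 0,"dy": 0,"dz": -4,"rx": 0,"ry": 0,"rz": 0}]'

```text
clock: 6.32
tcp_pos: [0.4019, 0.19, 0.004]
orientation: [-3.137, -0.139, -0.002]
contact_force: [0.7, -0.2, -0.1]
grip_width: 0.056
gripper_force: 0.0
```

```bash
python3 - <<'E'
from h import *
f=grab('wrist','w6.png'); print(cur()[0])
im=f['frame']; cv2.imwrite('pics/w6b.png',cv2.resize(im[200:360,160:400],None,fx=3,fy=3))
E
```

```text
[0.40203961 0.19001803 0.00421229]
```

View pics/w6b.png

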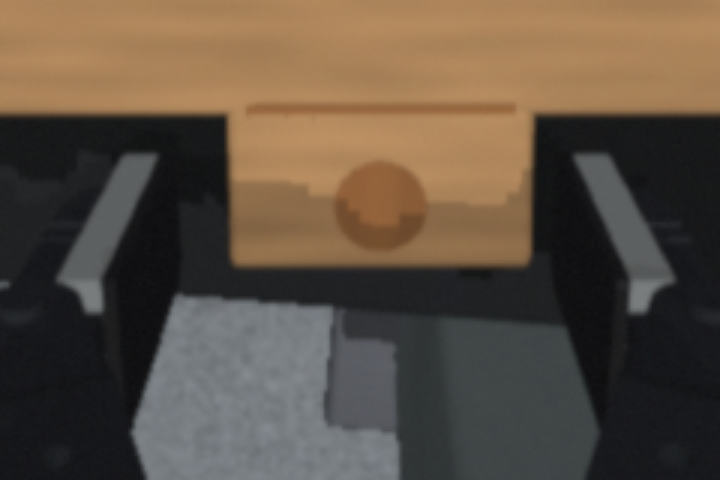

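The tips still sit a little above the tab; the dot is centred at (380,205). Going lower.

>>> send_rows --deltas '[{"dx": 0,"dy": 0,"dz": -2,"rx": 0,"ry": 0,"rz": 0},{"dx": 0,"dy": 0,"dz": -4,"rx": 0,"ry": 0,"rz": 0},{"dx": 0,"dy": 0,"dz": -6,"rx": 0,"ry": 0,"rz": 0},{"dx": 0,"dy": 0,"dz": -6,"rx": 0,"ry": 0,"rz": 0}]'

```text
clock: 6.7
tcp_pos: [0.402, 0.19, -0.0019]
orientation: [-3.137, -0.139, -0.002]
contact_force: [-0.1, -0.9, -0.4]
grip_width: 0.0561
gripper_force: 0.0
```

>>> send_rows --deltas '[{"dx": 0,"dy": 0,"dz": -2,"rx": 0,"ry": 0,"rz": 0},{"dx": 0,"dy": 0,"dz": -4,"rx": 0,"ry": 0,"rz": 0},{"dx": 0,"dy": 0,"dz": -4,"rx": 0,"ry": 0,"rz": 0}]'

```text
clock: 6.95
tcp_pos: [0.4021, 0.19, -0.0058]
orientation: [-3.137, -0.139, -0.002]
contact_force: [-0.1, -0.6, 0.5]
grip_width: 0.056
gripper_force: 0.0
```

>>> send_rows --deltas '[{"dx": 0,"dy": 0,"dz": 0,"rx": 0,"ry": 0,"rz": 0},{"dx": 0,"dy": 0,"dz": 0,"rx": 0,"ry": 0,"rz": 0},{"dx": 0,"dy": 0,"dz": 0,"rx": 0,"ry": 0,"rz": 0},{"dx": 0,"dy": 0,"dz": 0,"rx": 0,"ry": 0,"rz": 0}]' --jaw 40

```text
clock: 7.28
tcp_pos: [0.4018, 0.1881, -0.0058]
orientation: [3.137, 0.139, 0.001]
contact_force: [0.0, -5.2, 0.2]
grip_width: 0.0446
gripper_force: 32.3
```

```bash
python3 - <<'E'
from h import *
f=grab('wrist'); print(cur()[0])
for u,v in [(229,252),(336,252)]: print(world(f,u,v).round(4))
z=f['z_map'];
for v in range(236,270,4): print(v,[world(f,u,v).round(3).tolist() for u in (222,228,332,338)])
E
```

```text
[ 0.40178819  0.18811422 -0.00576728]
[0.4115 0.2131 0.0144]
[0.4157 0.168  0.015 ]
236 [[0.418, 0.216, 0.014], [0.419, 0.214, 0.015], [0.422, 0.17, 0.014], [0.422, 0.168, 0.013]]
240 [[0.417, 0.216, 0.015], [0.474, 0.196, 0.147], [0.421, 0.17, 0.014], [0.421, 0.168, 0.014]]
244 [[0.415, 0.216, 0.015], [0.415, 0.214, 0.015], [0.419, 0.17, 0.016], [0.419, 0.168, 0.015]]
248 [[0.407, 0.218, 0.0], [0.406, 0.216, -0.001], [0.417, 0.17, 0.015], [0.411, 0.164, 0.001]]
252 [[0.411, 0.216, 0.015], [0.412, 0.213, 0.015], [0.415, 0.17, 0.014], [0.415, 0.167, 0.013]]
256 [[0.411, 0.216, 0.017], [0.41, 0.213, 0.016], [0.414, 0.17, 0.016], [0.415, 0.168, 0.018]]
260 [[0.411, 0.215, 0.021], [0.409, 0.213, 0.017], [0.412, 0.169, 0.016], [0.415, 0.168, 0.022]]
264 [[0.411, 0.214, 0.025], [0.408, 0.213, 0.018], [0.41, 0.169, 0.015], [0.415, 0.169, 0.026]]
268 [[0.411, 0.214, 0.028], [0.406, 0.213, 0.017], [0.409, 0.169, 0.016], [0.413, 0.168, 0.025]]
```

Gripped at 44.6 mm and 32 N, so the tips really stand about 19 mm behind the reported TCP. I'll regrip 5 mm deeper and then raise the wall.

>>> send_rows --deltas '[{"dx": 0,"dy": -2,"dz": 0,"rx": 0,"ry": 0,"rz": 0},{"dx": 0,"dy": -2,"dz": -3,"rx": 0,"ry": 0,"rz": 0},{"dx": 0,"dy": -2,"dz": -5,"rx": 0,"ry": 0,"rz": 0},{"dx": 0,"dy": -2,"dz": -5,"rx": 0,"ry": 0,"rz": 0}]' --jaw 56

```text
clock: 7.67
tcp_pos: [0.4021, 0.1885, -0.0108]
orientation: [-3.137, -0.139, -0.003]
contact_force: [-1.2, 0.3, 0.7]
grip_width: 0.056
gripper_force: 0.0
```

>>> send_rows --deltas '[{"dx": 0,"dy": 0,"dz": 0,"rx": 0,"ry": 0,"rz": 0},{"dx": 0,"dy": 0,"dz": 0,"rx": 0,"ry": 0,"rz": 0},{"dx": 0,"dy": 0,"dz": 0,"rx": 0,"ry": 0,"rz": 0},{"dx": 0,"dy": 0,"dz": 0,"rx": 0,"ry": 0,"rz": 0}]' --jaw 40

```text
clock: 8.0
tcp_pos: [0.402, 0.1879, -0.0105]
orientation: [-3.137, -0.139, -0.002]
contact_force: [-0.8, -0.6, -0.8]
grip_width: 0.0448
gripper_force: 31.1
```

>>> send_rows --deltas '[{"dx": 1,"dy": 0,"dz": 5,"rx": 0,"ry": 0,"rz": 0},{"dx": 3,"dy": 0,"dz": 10,"rx": 0,"ry": 0,"rz": 0},{"dx": 5,"dy": 0,"dz": 15,"rx": 0,"ry": 0,"rz": 0},{"dx": 8,"dy": 1,"dz": 20,"rx": 0,"ry": 0,"rz": 0},{"dx": 11,"dy": 1,"dz": 25,"rx": 0,"ry": 0,"rz": 0}]'

```text
clock: 8.42
tcp_pos: [0.4124, 0.1887, 0.0147]
orientation: [-3.138, -0.139, 0.0]
contact_force: [-1.5, 0.2, -7.6]
grip_width: 0.0446
gripper_force: 36.2
```

>>> send_rows --deltas '[{"dx": 3,"dy": 1,"dz": 4,"rx": 0,"ry": 0,"rz": 0},{"dx": 7,"dy": 1,"dz": 8,"rx": 0,"ry": 0,"rz": 0},{"dx": 11,"dy": 1,"dz": 11,"rx": 0,"ry": 0,"rz": 0},{"dx": 16,"dy": 2,"dz": 14,"rx": 0,"ry": 0,"rz": 0},{"dx": 21,"dy": 2,"dz": 17,"rx": 0,"ry": 0,"rz": 0}]'

```text
clock: 8.83
tcp_pos: [0.4318, 0.1904, 0.0314]
orientation: [3.138, 0.14, -0.004]
contact_force: [-6.1, -0.8, -3.7]
grip_width: 0.0447
gripper_force: 35.1
```

>>> send_rows --deltas '[{"dx": 5,"dy": 1,"dz": 1,"rx": 0,"ry": 0,"rz": 0},{"dx": 10,"dy": 1,"dz": 3,"rx": 0,"ry": 0,"rz": 0},{"dx": 16,"dy": 2,"dz": 4,"rx": 0,"ry": 0,"rz": 0},{"dx": 21,"dy": 2,"dz": 4,"rx": 0,"ry": 0,"rz": 0},{"dx": 26,"dy": 2,"dz": 4,"rx": 0,"ry": 0,"rz": 0}]'

```text
clock: 9.25
tcp_pos: [0.4596, 0.193, 0.036]
orientation: [-3.138, -0.139, -0.0]
contact_force: [-6.4, -1.1, -0.5]
grip_width: 0.0447
gripper_force: 33.5
```

```bash
python3 - <<'E'
from h import *
print(r.get_obs()['joints'].round(2)); f=grab('wrist','w7.png'); g=grab('side','s7.png')
a=cv2.resize(g['frame'][180:340,200:360],(480,480)); b=cv2.resize(f['frame'],None,fx=.57,fy=.57)
c=np.zeros((480,800,3),np.uint8); c[:,:480]=a; c[:b.shape[0],480:480+b.shape[1]]=b[:,:320]; cv2.imwrite('pics/c7.png',c)
E
```

```text
[-0.11  0.51 -0.5   2.09  0.4   0.64 -2.37]
```

View pics/c7.png

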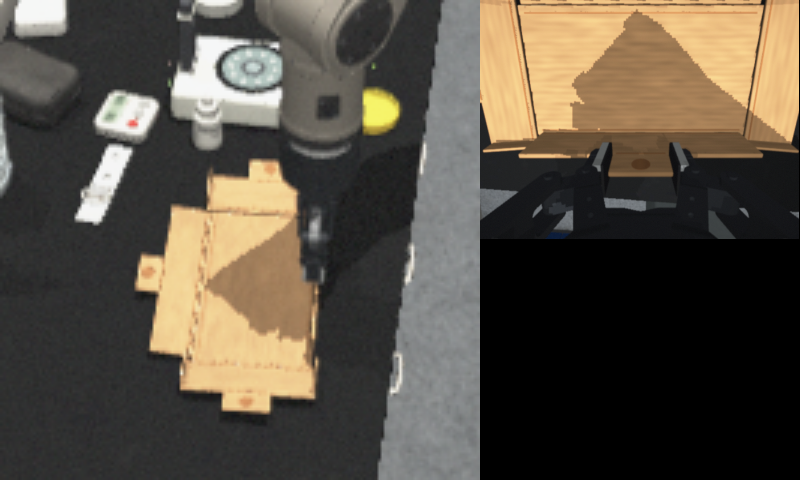

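The near wall is up, with its dot visible at (641,164) in the inset. I'll press it against the stop and check the force.

>>> send_rows --deltas '[{"dx": 3,"dy": 0,"dz": 0,"rx": 0,"ry": 0,"rz": 0},{"dx": 5,"dy": 0,"dz": 0,"rx": 0,"ry": 0,"rz": 0},{"dx": 5,"dy": 0,"dz": 0,"rx": 0,"ry": 0,"rz": 0}]'

```text
clock: 9.6
tcp_pos: [0.4643, 0.1934, 0.0357]
orientation: [-3.137, -0.139, -0.001]
contact_force: [-6.0, -1.2, 0.8]
grip_width: 0.0448
gripper_force: 33.9
```

>>> send_rows --deltas '[{"dx": 3,"dy": 0,"dz": 0,"rx": 0,"ry": 0,"rz": 0},{"dx": 3,"dy": 0,"dz": 0,"rx": 0,"ry": 0,"rz": 0},{"dx": 3,"dy": 0,"dz": 0,"rx": 0,"ry": 0,"rz": 0}]'

```text
clock: 9.85
tcp_pos: [0.4647, 0.1934, 0.0356]
orientation: [3.138, 0.142, -0.005]
contact_force: [-14.0, -0.9, 8.9]
grip_width: 0.0448
gripper_force: 34.4
```

```bash
python3 - <<'E'
from h import *
def rel(p): d=p[:2]-C; return np.r_[d@ex[:2],d@ey[:2],p[2]].round(4)
f=grab('wrist')
# brown tab points: scan column through image centre
b=f['frame'].astype(int)
for u in (265,281,295):
  for v in range(225,320,6):
    p=world(f,u,v); print(u,v,rel(p),b[v,u])
E
```

```text
265 225 [-0.0456  0.0099  0.0054] [ 89 132 171]
265 231 [-0.0492  0.0099  0.0056] [ 88 128 166]
265 237 [-0.0524  0.0099  0.0069] [ 70 108 148]
265 243 [-0.0542  0.0097  0.0113] [ 52  77 105]
265 249 [-0.0537  0.0092  0.0205] [51 74 97]
265 255 [-0.0538  0.0089  0.0276] [ 54  78 101]
265 261 [-0.0538  0.0086  0.0344] [50 72 93]
265 267 [-0.0537  0.0083  0.041 ] [48 68 89]
265 273 [-0.0534  0.008   0.0475] [40 64 91]
265 279 [-0.0538  0.0078  0.0522] [50 73 96]
265 285 [-0.054   0.0075  0.0571] [50 73 95]
265 291 [-0.0536  0.0073  0.0626] [42 63 85]
265 297 [-0.0538  0.0071  0.0669] [50 74 95]
265 303 [-0.0539  0.0069  0.0709] [ 56  81 106]
265 309 [-0.0562  0.0069  0.0716] [ 67  98 127]
265 315 [-0.1095  0.0109 -0.0008] [34 33 31]
281 225 [-0.0453  0.0007  0.006 ] [ 86 126 164]
281 231 [-0.0492  0.0007  0.0056] [ 84 124 162]
281 237 [-0.0529  0.0007  0.0055] [ 71 108 150]
281 243 [-0.0537  0.0007  0.0123] [ 53  78 105]
281 249 [-0.0539  0.0007  0.0199] [52 76 98]
281 255 [-0.0539  0.0007  0.0273] [53 75 98]
281 261 [-0.0542  0.0006  0.0337] [ 56  80 104]
281 267 [-0.0531  0.0006  0.0
[... 425 characters left out ...]
160]
295 231 [-0.0492 -0.0073  0.0054] [ 86 126 164]
295 237 [-0.0529 -0.0074  0.0054] [ 71 109 149]
295 243 [-0.0545 -0.0072  0.0104] [ 51  77 104]
295 249 [-0.0537 -0.0068  0.0204] [ 55  80 102]
295 255 [-0.0544 -0.0066  0.0262] [ 54  78 102]
295 261 [-0.0542 -0.0063  0.0337] [50 73 95]
295 267 [-0.0537 -0.0061  0.041 ] [49 71 92]
295 273 [-0.0536 -0.0058  0.047 ] [41 64 91]
295 279 [-0.0542 -0.0057  0.0516] [51 74 95]
295 285 [-0.0532 -0.0054  0.0584] [43 63 86]
295 291 [-0.0534 -0.0052  0.063 ] [30 49 72]
295 297 [-0.0539 -0.0051  0.0666] [47 69 93]
295 303 [-0.0549 -0.005   0.0695] [ 56  83 107]
295 309 [-0.0556 -0.0049  0.0724] [ 67  99 128]
295 315 [-0.1095 -0.0084 -0.001 ] [37 36 34]
```

The near wall is upright: its inner face stays within 1 mm from bottom to top. Now I'll release it and plan the far wall.

>>> send_rows --deltas '[{"dx": -5,"dy": 0,"dz": 0,"rx": 0,"ry": 0,"rz": 0},{"dx": -5,"dy": 0,"dz": 0,"rx": 0,"ry": 0,"rz": 0},{"dx": -5,"dy": 0,"dz": 0,"rx": 0,"ry": 0,"rz": 0}]' --jaw 66

```text
clock: 10.15
tcp_pos: [0.4648, 0.1939, 0.0364]
orientation: [-3.136, -0.139, -0.008]
contact_force: [0.4, -0.4, -0.2]
grip_width: 0.0664
gripper_force: 0.0
```

>>> send_rows --deltas '[{"dx": 0,"dy": 0,"dz": 40,"rx": 0,"ry": 0,"rz": 0},{"dx": 0,"dy": 0,"dz": 80,"rx": 0,"ry": 0,"rz": 0},{"dx": 0,"dy": 0,"dz": 120,"rx": 0,"ry": 0,"rz": 0},{"dx": 0,"dy": 0,"dz": 120,"rx": 0,"ry": 0,"rz": 0}]'

```text
clock: 10.48
tcp_pos: [0.4686, 0.1961, 0.1634]
orientation: [-3.132, -0.138, -0.024]
contact_force: [1.1, 0.8, -0.4]
grip_width: 0.066
gripper_force: 0.0
```

```bash
sed -i 's/^C=.*; YAW/C=np.array([.5162,.1992]); YAW/' h.py; python3 - <<'E'
from h import *
print(r.get_obs()['joints'].round(2))
wall('far',.13,-ey,20,back=-.023,a1=1.63)
E
```

```text
[-0.01  0.32 -0.61  1.99  0.24  0.88 -2.22]
approach
dx 141 dy 11 dz -95 | rx 1.3 ry -19.0 rz -0.1
dx 168 dy 14 dz -170 | rx 1.3 ry -19.0 rz -0.1
arc
--
dx -1 dy -0 dz 5 | rx 0.0 ry 0.0 rz 0.0
dx -3 dy -0 dz 11 | rx 0.0 ry 0.0 rz 0.0
dx -5 dy -0 dz 16 | rx 0.0 ry 0.0 rz 0.0
dx -8 dy -1 dz 20 | rx 0.0 ry 0.0 rz 0.0
dx -11 dy -1 dz 25 | rx 0.0 ry 0.0 rz 0.0
--
dx -4 dy -1 dz 5 | rx 0.0 ry 0.0 rz 0.0
dx -8 dy -1 dz 8 | rx 0.0 ry 0.0 rz 0.0
dx -12 dy -1 dz 12 | rx 0.0 ry 0.0 rz 0.0
dx -17 dy -2 dz 15 | rx 0.0 ry 0.0 rz 0.0
dx -22 dy -2 dz 17 | rx 0.0 ry 0.0 rz 0.0
--
dx -5 dy -1 dz 2 | rx 0.0 ry 0.0 rz 0.0
dx -10 dy -1 dz 3 | rx 0.0 ry 0.0 rz 0.0
dx -15 dy -1 dz 4 | rx 0.0 ry 0.0 rz 0.0
dx -21 dy -2 dz 4 | rx 0.0 ry 0.0 rz 0.0
dx -26 dy -2 dz 4 | rx 0.0 ry 0.0 rz 0.0
```

>>> send_rows --deltas '[{"dx": 40,"dy": 3,"dz": 0,"rx": 0.4,"ry": -6,"rz": 0},{"dx": 80,"dy": 6,"dz": 0,"rx": 0.8,"ry": -12,"rz": 0},{"dx": 141,"dy": 11,"dz": -60,"rx": 1.3,"ry": -19,"rz": 0},{"dx": 141,"dy": 11,"dz": -60,"rx": 1.3,"ry": -19,"rz": 0},{"dx": 141,"dy": 11,"dz": -60,"rx": 1.3,"ry": -19,"rz": 0}]'

```text
clock: 10.9
tcp_pos: [0.6051, 0.2029, 0.0912]
orientation: [-3.088, -0.137, -0.517]
contact_force: [0.2, -0.9, -0.5]
grip_width: 0.0664
gripper_force: 0.0
```

>>> send_rows --deltas '[{"dx": 0,"dy": 0,"dz": -35,"rx": 0,"ry": 0,"rz": 0},{"dx": 0,"dy": 0,"dz": -35,"rx": 0,"ry": 0,"rz": 0},{"dx": 0,"dy": 0,"dz": -35,"rx": 0,"ry": 0,"rz": 0}]'

```text
clock: 11.15
tcp_pos: [0.6037, 0.204, 0.0598]
orientation: [-3.087, -0.138, -0.518]
contact_force: [0.8, -0.2, 1.1]
grip_width: 0.0663
gripper_force: 0.0
```

```bash
cat >> h.py <<'E'
def rel(p): d=np.asarray(p)[:2]-C; return np.r_[d@ex[:2],d@ey[:2],p[2]].round(4)
def proj(f,P):
    h=f['frame'].shape[0]; F=h/2/np.tan(np.radians(float(f['vertical_fov']))/2)
    q=R.from_rotvec(f['orientation']).as_matrix().T@(np.array(P)-f['xyz']); return q[0]/q[2]*F+f['cx'],q[1]/q[2]*F+f['cy']
def prof(f,n,offs,step,k): # world points along tab's midline ray, printed in carton frame
    o,d=W[n]
    for s in range(k):
        P=np.r_[C,.0]+o*(d+offs+step*s)+ez*.015; u,v=proj(f,P)
        if 0<=u<559 and 0<=v<419:
            p=world(f,u,v); print(round(u),round(v),rel(p),f['frame'][int(round(v)),int(round(u))])
E
python3 - <<'E'
from h import *
f=grab('wrist'); print(cur()[0])
prof(f,'far',.0,.006,13)
wall('far',.13,-ey,20,back=-.023,N=1)
E
```

```text
[0.60462235 0.20454052 0.0614121 ]
279 295 [0.0569 0.     0.0055] [ 98 142 186]
279 285 [0.064  0.     0.0099] [100 146 189]
279 275 [0.0704 0.     0.0116] [102 148 191]
279 266 [0.0766 0.     0.0124] [105 151 196]
279 256 [0.0826 0.     0.0113] [100 147 190]
279 246 [0.0889 0.     0.0133] [103 151 195]
279 237 [0.0949 0.     0.014 ] [ 98 141 184]
279 227 [ 0.101  -0.      0.0156] [111 161 211]
279 217 [ 0.107  -0.      0.0152] [146 220 252]
279 208 [ 0.113  -0.      0.0163] [111 186 247]
279 198 [ 0.1189 -0.      0.0172] [112 186 248]
279 188 [ 0.1263  0.     -0.0002] [48 50 53]
279 179 [ 0.1328  0.     -0.0009] [44 43 41]
approach
dx 5 dy 3 dz 7 | rx 0.4 ry -0.7 rz -0.1
dx 32 dy 5 dz -68 | rx 0.4 ry -0.7 rz -0.1
arc
--
dx -59 dy -5 dz 46 | rx 0.0 ry 0.0 rz 0.0
```

>>> send_rows --deltas '[{"dx": 12,"dy": 2,"dz": -30,"rx": 0.4,"ry": -0.7,"rz": 0},{"dx": 24,"dy": 4,"dz": -55,"rx": 0.4,"ry": -0.7,"rz": 0},{"dx": 30,"dy": 4,"dz": -67,"rx": 0.4,"ry": -0.7,"rz": 0},{"dx": 30,"dy": 4,"dz": -67,"rx": 0.4,"ry": -0.7,"rz": 0}]'

```text
clock: 11.53
tcp_pos: [0.6353, 0.2081, -0.0066]
orientation: [-3.076, -0.134, -0.54]
contact_force: [-0.2, -1.2, 0.3]
grip_width: 0.0658
gripper_force: 0.0
```

>>> send_rows --deltas '[{"dx": 0,"dy": 0,"dz": 0,"rx": 0,"ry": 0,"rz": 0},{"dx": 0,"dy": 0,"dz": 0,"rx": 0,"ry": 0,"rz": 0},{"dx": 0,"dy": 0,"dz": 0,"rx": 0,"ry": 0,"rz": 0},{"dx": 0,"dy": 0,"dz": 0,"rx": 0,"ry": 0,"rz": 0},{"dx": 0,"dy": 0,"dz": 0,"rx": 0,"ry": 0,"rz": 0}]' --jaw 40

```text
clock: 11.95
tcp_pos: [0.6352, 0.2088, -0.0047]
orientation: [-3.074, -0.135, -0.543]
contact_force: [1.3, -0.3, 3.6]
grip_width: 0.0449
gripper_force: 32.6
```

Gripped, so I'll raise the far wall.

>>> send_rows --deltas '[{"dx": -1,"dy": 0,"dz": 5,"rx": 0,"ry": 0,"rz": 0},{"dx": -3,"dy": 0,"dz": 11,"rx": 0,"ry": 0,"rz": 0},{"dx": -5,"dy": 0,"dz": 16,"rx": 0,"ry": 0,"rz": 0},{"dx": -8,"dy": -1,"dz": 20,"rx": 0,"ry": 0,"rz": 0},{"dx": -11,"dy": -1,"dz": 25,"rx": 0,"ry": 0,"rz": 0}]'

```text
clock: 12.37
tcp_pos: [0.6237, 0.2077, 0.0192]
orientation: [-3.074, -0.136, -0.541]
contact_force: [5.1, 2.1, -7.5]
grip_width: 0.0448
gripper_force: 39.0
```

>>> send_rows --deltas '[{"dx": -4,"dy": -1,"dz": 5,"rx": 0,"ry": 0,"rz": 0},{"dx": -8,"dy": -1,"dz": 8,"rx": 0,"ry": 0,"rz": 0},{"dx": -12,"dy": -1,"dz": 12,"rx": 0,"ry": 0,"rz": 0},{"dx": -17,"dy": -2,"dz": 15,"rx": 0,"ry": 0,"rz": 0},{"dx": -22,"dy": -2,"dz": 17,"rx": 0,"ry": 0,"rz": 0}]'

```text
clock: 12.78
tcp_pos: [0.6011, 0.2056, 0.0361]
orientation: [-3.075, -0.136, -0.54]
contact_force: [4.9, 1.6, -5.8]
grip_width: 0.0447
gripper_force: 35.6
```

>>> send_rows --deltas '[{"dx": -5,"dy": -1,"dz": 2,"rx": 0,"ry": 0,"rz": 0},{"dx": -10,"dy": -1,"dz": 3,"rx": 0,"ry": 0,"rz": 0},{"dx": -15,"dy": -1,"dz": 4,"rx": 0,"ry": 0,"rz": 0},{"dx": -21,"dy": -2,"dz": 4,"rx": 0,"ry": 0,"rz": 0},{"dx": -28,"dy": -2,"dz": 4,"rx": 0,"ry": 0,"rz": 0}]'

```text
clock: 13.2
tcp_pos: [0.5737, 0.2033, 0.0402]
orientation: [-3.075, -0.135, -0.541]
contact_force: [20.0, 2.5, -12.0]
grip_width: 0.0446
gripper_force: 33.4
```

>>> send_rows --deltas '[{"dx": -3,"dy": 0,"dz": 0,"rx": 0,"ry": 0,"rz": 0},{"dx": -3,"dy": 0,"dz": 0,"rx": 0,"ry": 0,"rz": 0},{"dx": -3,"dy": 0,"dz": 0,"rx": 0,"ry": 0,"rz": 0}]'

```text
clock: 13.45
tcp_pos: [0.5733, 0.2031, 0.0403]
orientation: [-3.074, -0.132, -0.544]
contact_force: [19.1, 2.9, -18.1]
grip_width: 0.0444
gripper_force: 38.0
```

Pressed against the stop at 20 N. I'll release, retreat and turn for the left wall.

>>> send_rows --deltas '[{"dx": 3,"dy": 0,"dz": 0,"rx": 0,"ry": 0,"rz": 0},{"dx": 3,"dy": 0,"dz": 0,"rx": 0,"ry": 0,"rz": 0},{"dx": 3,"dy": 0,"dz": 0,"rx": 0,"ry": 0,"rz": 0}]' --jaw 66

```text
clock: 13.7
tcp_pos: [0.5725, 0.2026, 0.0395]
orientation: [-3.077, -0.135, -0.538]
contact_force: [-1.6, 0.3, -0.7]
grip_width: 0.0659
gripper_force: 0.0
```

>>> send_rows --deltas '[{"dx": -14,"dy": 0,"dz": 39,"rx": 0,"ry": 0,"rz": 0},{"dx": -28,"dy": 0,"dz": 78,"rx": 0,"ry": 0,"rz": 0},{"dx": -42,"dy": 0,"dz": 115,"rx": 0,"ry": 0,"rz": 0},{"dx": -55,"dy": 0,"dz": 150,"rx": 0,"ry": 0,"rz": 0},{"dx": -55,"dy": 0,"dz": 150,"rx": 0,"ry": 0,"rz": 0}]'

```text
clock: 14.12
tcp_pos: [0.5185, 0.2054, 0.1964]
orientation: [-3.07, -0.138, -0.552]
contact_force: [0.8, 0.2, -0.2]
grip_width: 0.0662
gripper_force: 0.0
```

```bash
python3 - <<'E'
from h import *
print(r.get_obs()['joints'].round(2)); p,M=cur(); print(p)
f=grab('top')
for n in('near','far'):
    print(n)
    for s in(-.06,0,.06):
        P=np.r_[C,.048]+W[n][0]*.057+ey*s; u,v=proj(f,P)
        for dv in range(-5,6): print(round(u),round(v)+dv,rel(world(f,u,round(v)+dv)),end=' ') if s==0 else None
print()
Mt=ori(-ex,0); print(np.degrees(R.from_matrix(Mt@M.T).as_rotvec()))
print(tabp('left',.2))
E
```

```text
[-0.13  0.19 -0.51  2.1   0.48  0.61 -2.46]
[0.51851963 0.20543354 0.19636583]
near
215 234 [-0.0446 -0.0338  0.3092] 215 235 [-0.0469 -0.034   0.3126] 215 236 [-0.0492 -0.0333  0.3086] 215 237 [-0.0512  0.0048  0.005 ] 215 238 [-0.054   0.0042  0.0119] 215 239 [-0.0568 -0.0035  0.0763] 215 240 [-0.0595 -0.0026  0.0709] 215 241 [-0.0627  0.007  -0.0037] 215 242 [-0.0655  0.0057  0.0093] 215 243 [-0.0685  0.0072 -0.0006] 215 244 [-0.0714  0.0074  0.0005] far
211 194 [0.0746 0.0036 0.0071] 211 195 [ 0.0725  0.0051 -0.0028] 211 196 [0.0688 0.0043 0.0061] 211 197 [ 0.0664  0.0054 -0.0001] 211 198 [ 0.0578 -0.0037  0.0754] 211 199 [ 0.0553 -0.0031  0.0725] 211 200 [0.0544 0.0005 0.046 ] 211 201 [0.0539 0.0051 0.0118] 211 202 [0.0513 0.0059 0.0077] 211 203 [0.048  0.0054 0.014 ] 211 204 [0.0455 0.0066 0.0068] 
[ 14.38495162  17.48086369 -89.09010468]
[0.50247242 0.35610696 0.01888695]
```

Both long walls are upright. Now I'll turn for the left wall.

>>> send_rows --deltas '[{"dx": -5,"dy": 50,"dz": 0,"rx": 4.8,"ry": 5.83,"rz": -29.7},{"dx": -5,"dy": 50,"dz": 0,"rx": 4.8,"ry": 5.83,"rz": -29.7},{"dx": -5,"dy": 50,"dz": 0,"rx": 4.8,"ry": 5.83,"rz": -29.7},{"dx": -5,"dy": 50,"dz": 0,"rx": 4.8,"ry": 5.83,"rz": -29.7},{"dx": -5,"dy": 50,"dz": 0,"rx": 4.8,"ry": 5.83,"rz": -29.7}]'

```text
clock: 14.58
tcp_pos: [0.5127, 0.2528, 0.1878]
orientation: [-3.034, 0.681, -0.373]
contact_force: [-1.0, -0.3, -0.2]
grip_width: 0.0657
gripper_force: 0.0
```

>>> send_rows --deltas '[{"dx": -5,"dy": 50,"dz": 0,"rx": 4.8,"ry": 5.83,"rz": -29.7},{"dx": -5,"dy": 50,"dz": 0,"rx": 4.8,"ry": 5.83,"rz": -29.7},{"dx": -5,"dy": 50,"dz": 0,"rx": 4.8,"ry": 5.83,"rz": -29.7},{"dx": -5,"dy": 50,"dz": 0,"rx": 4.8,"ry": 5.83,"rz": -29.7},{"dx": -5,"dy": 50,"dz": 0,"rx": 4.8,"ry": 5.83,"rz": -29.7}]'

```text
clock: 15.0
tcp_pos: [0.5068, 0.302, 0.1872]
orientation: [2.905, -1.164, 0.248]
contact_force: [0.5, 0.7, -2.7]
grip_width: 0.0659
gripper_force: 0.0
```

>>> send_rows --deltas '[{"dx": -6,"dy": 50,"dz": -50,"rx": 4.8,"ry": 5.83,"rz": -29.7},{"dx": -6,"dy": 50,"dz": -50,"rx": 4.8,"ry": 5.83,"rz": -29.7},{"dx": -6,"dy": 50,"dz": -100,"rx": 4.8,"ry": 5.83,"rz": -29.7},{"dx": -6,"dy": 50,"dz": -130,"rx": 4.8,"ry": 5.83,"rz": -29.7},{"dx": -6,"dy": 50,"dz": -130,"rx": 4.8,"ry": 5.83,"rz": -29.7}]'

```text
clock: 15.42
tcp_pos: [0.497, 0.3487, 0.0498]
orientation: [2.503, -1.872, 0.045]
contact_force: [-0.6, -0.5, -0.3]
grip_width: 0.0663
gripper_force: 0.0
```

>>> send_rows --deltas '[{"dx": 0,"dy": 0,"dz": 0,"rx": 0,"ry": 0,"rz": 0},{"dx": 0,"dy": 0,"dz": 0,"rx": 0,"ry": 0,"rz": 0}]'

```text
clock: 15.58
tcp_pos: [0.502, 0.3502, 0.0574]
orientation: [2.517, -1.872, 0.05]
contact_force: [0.4, -0.7, 0.8]
grip_width: 0.066
gripper_force: 0.0
```

```bash
python3 - <<'E'
from h import *
f=grab('wrist','w8.png'); print(cur()[0],r.get_obs()['joints'].round(2))
prof(f,'left',.04,.004,9)
b=f['frame'].astype(int); m=((b[:,:,2]>b[:,:,0]+60)&(b[:,:,2]>80))
# tab x-extent at tab rows
o,d=W['left']; u,v=proj(f,np.r_[C,.018]+o*(d+.055)); v=int(v); us=np.where(m[v,:])[0]; print('row',v,us.min(),us.max(), rel(world(f,us.min()+1,v)),rel(world(f,us.max()-1,v)))
wall('left',.2,-ex,0,back=-.024)
E
```

```text
[0.5023866  0.35093541 0.05842709] [-1.33  0.75  0.87  1.88 -0.72  0.85 -2.95]
285 213 [1.000e-04 1.433e-01 1.740e-02] [ 81 126 175]
284 219 [1.000e-04 1.473e-01 1.720e-02] [111 162 210]
283 225 [0.0002 0.151  0.0181] [108 156 204]
281 231 [0.0002 0.1547 0.0188] [ 71 116 172]
280 237 [0.0002 0.1584 0.0193] [ 69 115 171]
279 243 [0.0003 0.1619 0.0202] [ 70 115 170]
277 249 [0.0003 0.1657 0.0206] [ 76 116 161]
276 255 [-0.0009  0.1787 -0.0005] [27 30 31]
275 261 [-0.0008  0.1823  0.0012] [25 25 23]
row 237 244 399 [0.0208 0.1623 0.0202] [-0.0635  0.1397  0.0321]
approach
dx 0 dy 5 dz 16 | rx 1.3 ry 1.2 rz -11.7
dx 0 dy 5 dz -64 | rx 1.3 ry 1.2 rz -11.7
arc
--
dx 0 dy -1 dz 5 | rx 0.0 ry 0.0 rz 0.0
dx 0 dy -3 dz 10 | rx 0.0 ry 0.0 rz 0.0
dx 1 dy -6 dz 14 | rx 0.0 ry 0.0 rz 0.0
dx 1 dy -9 dz 19 | rx 0.0 ry 0.0 rz 0.0
dx 1 dy -12 dz 23 | rx 0.0 ry 0.0 rz 0.0
--
dx 1 dy -3 dz 4 | rx 0.0 ry 0.0 rz 0.0
dx 1 dy -7 dz 7 | rx 0.0 ry 0.0 rz 0.0
dx 2 dy -11 dz 10 | rx 0.0 ry 0.0 rz 0.0
dx 2 dy -16 dz 13 | rx 0.0 ry 0.0 rz 0.0
dx 2 dy -20 dz 15 | rx 0.0 ry 0.0 rz 0.0
--
dx 1 dy -5 dz 2 | rx 0.0 ry 0.0 rz 0.0
dx 1 dy -10 dz 3 | rx 0.0 ry 0.0 rz 0.0
dx 2 dy -16 dz 4 | rx 0.0 ry 0.0 rz 0.0
dx 2 dy -21 dz 4 | rx 0.0 ry 0.0 rz 0.0
dx 3 dy -26 dz 4 | rx 0.0 ry 0.0 rz 0.0
```

Joint 7 reached its limit, so I'll turn the other way: +168°, which gives the same grasp.

>>> send_rows --deltas '[{"dx": 0,"dy": 0,"dz": 40,"rx": 0,"ry": 0,"rz": 7},{"dx": 0,"dy": 0,"dz": 80,"rx": 0,"ry": 0,"rz": 14},{"dx": 0,"dy": 0,"dz": 90,"rx": 0,"ry": 0,"rz": 21},{"dx": 0,"dy": 0,"dz": 90,"rx": 0,"ry": 0,"rz": 28},{"dx": 0,"dy": 0,"dz": 90,"rx": 0,"ry": 0,"rz": 35}]'

```text
clock: 16.05
tcp_pos: [0.5034, 0.3521, 0.1516]
orientation: [-2.958, 1.016, -0.048]
contact_force: [-0.2, 0.3, -1.2]
grip_width: 0.0664
gripper_force: 0.0
```

>>> send_rows --deltas '[{"dx": 0,"dy": 0,"dz": 0,"rx": 0,"ry": 0,"rz": 7},{"dx": 0,"dy": 0,"dz": 0,"rx": 0,"ry": 0,"rz": 14},{"dx": 0,"dy": 0,"dz": 0,"rx": 0,"ry": 0,"rz": 21},{"dx": 0,"dy": 0,"dz": 0,"rx": 0,"ry": 0,"rz": 28},{"dx": 0,"dy": 0,"dz": 0,"rx": 0,"ry": 0,"rz": 35}]'

```text
clock: 16.47
tcp_pos: [0.5028, 0.3515, 0.1504]
orientation: [-3.122, 0.08, -0.043]
contact_force: [-0.3, -0.1, -0.1]
grip_width: 0.0664
gripper_force: 0.0
```

```bash
python3 - <<'E'
from h import *
p,M=cur(); print(p,r.get_obs()['joints'].round(2)); print(np.degrees(R.from_matrix(ori(ex,0)@M.T).as_rotvec()),np.degrees(R.from_matrix(ori(-ex,0)@M.T).as_rotvec()))
E
```

```text
[0.50282859 0.35152263 0.15042347] [-1.2   0.5   0.65  1.84 -0.38  0.9  -1.99]
[-2.12677512  0.30704277 97.92333984] [  0.29564012   2.04779309 -82.0586987 ]
```

>>> send_rows --deltas '[{"dx": 0,"dy": 0,"dz": 0,"rx": -0.7,"ry": 0.1,"rz": 7},{"dx": 0,"dy": 0,"dz": 0,"rx": -0.7,"ry": 0.1,"rz": 14},{"dx": 0,"dy": 0,"dz": 0,"rx": -0.7,"ry": 0.1,"rz": 21},{"dx": 0,"dy": 0,"dz": 0,"rx": -0.7,"ry": 0.1,"rz": 28},{"dx": 0,"dy": 0,"dz": 0,"rx": -0.7,"ry": 0.1,"rz": 35}]'

```text
clock: 16.88
tcp_pos: [0.503, 0.3515, 0.1506]
orientation: [-3.008, -0.864, -0.033]
contact_force: [-0.6, -0.6, 1.0]
grip_width: 0.0658
gripper_force: 0.0
```

>>> send_rows --deltas '[{"dx": 0,"dy": 0,"dz": 0,"rx": -0.7,"ry": 0.1,"rz": 7},{"dx": 0,"dy": 0,"dz": 0,"rx": -0.7,"ry": 0.1,"rz": 14},{"dx": 0,"dy": 0,"dz": 0,"rx": -0.7,"ry": 0.1,"rz": 21},{"dx": 0,"dy": 0,"dz": 0,"rx": -0.7,"ry": 0.1,"rz": 28},{"dx": 0,"dy": 0,"dz": 0,"rx": -0.7,"ry": 0.1,"rz": 35}]'

```text
clock: 17.3
tcp_pos: [0.5031, 0.3514, 0.1507]
orientation: [-2.615, -1.733, -0.021]
contact_force: [0.4, 0.2, 0.2]
grip_width: 0.0657
gripper_force: 0.0
```

>>> send_rows --deltas '[{"dx": 0,"dy": 0,"dz": -30,"rx": -0.7,"ry": 0.1,"rz": 7},{"dx": 0,"dy": 0,"dz": -60,"rx": -0.7,"ry": 0.1,"rz": 14},{"dx": 0,"dy": 0,"dz": -90,"rx": -0.7,"ry": 0.1,"rz": 21},{"dx": 0,"dy": 0,"dz": -100,"rx": -0.7,"ry": 0.1,"rz": 28},{"dx": 0,"dy": 0,"dz": -100,"rx": -0.7,"ry": 0.1,"rz": 28}]'

```text
clock: 17.72
tcp_pos: [0.5014, 0.3502, 0.0474]
orientation: [2.121, 2.313, -0.003]
contact_force: [-0.3, 0.1, 0.4]
grip_width: 0.0657
gripper_force: 0.0
```

>>> send_rows --deltas '[{"dx": 0,"dy": 0,"dz": 0,"rx": 0,"ry": 0,"rz": 0},{"dx": 0,"dy": 0,"dz": 0,"rx": 0,"ry": 0,"rz": 0}]'

```text
clock: 17.88
tcp_pos: [0.5036, 0.3521, 0.0506]
orientation: [2.13, 2.304, 0.005]
contact_force: [-0.8, 0.3, -0.6]
grip_width: 0.0658
gripper_force: 0.0
```

```bash
python3 - <<'E'
from h import *
p,M=cur(); print(p,r.get_obs()['joints'].round(2)); wall('left',.19,ex,0,back=-.024)
E
```

```text
[0.50363365 0.35206937 0.05058072] [-0.85  0.58  0.18  1.85 -0.15  0.72 -0.51]
approach
dx -1 dy 4 dz 24 | rx 0.0 ry 0.3 rz 0.5
dx -1 dy 4 dz -56 | rx 0.0 ry 0.3 rz 0.5
arc
--
dx 0 dy -1 dz 5 | rx 0.0 ry 0.0 rz 0.0
dx 0 dy -3 dz 10 | rx 0.0 ry 0.0 rz 0.0
dx 0 dy -6 dz 15 | rx 0.0 ry 0.0 rz 0.0
dx 1 dy -8 dz 19 | rx 0.0 ry 0.0 rz 0.0
dx 1 dy -12 dz 23 | rx 0.0 ry 0.0 rz 0.0
--
dx 1 dy -4 dz 3 | rx 0.0 ry 0.0 rz 0.0
dx 1 dy -8 dz 7 | rx 0.0 ry 0.0 rz 0.0
dx 1 dy -12 dz 10 | rx 0.0 ry 0.0 rz 0.0
dx 2 dy -17 dz 13 | rx 0.0 ry 0.0 rz 0.0
dx 2 dy -21 dz 15 | rx 0.0 ry 0.0 rz 0.0
--
dx 1 dy -5 dz 2 | rx 0.0 ry 0.0 rz 0.0
dx 1 dy -10 dz 3 | rx 0.0 ry 0.0 rz 0.0
dx 2 dy -15 dz 4 | rx 0.0 ry 0.0 rz 0.0
dx 2 dy -21 dz 4 | rx 0.0 ry 0.0 rz 0.0
dx 3 dy -26 dz 4 | rx 0.0 ry 0.0 rz 0.0
```

>>> send_rows --deltas '[{"dx": -1,"dy": 2,"dz": -25,"rx": 0,"ry": 0,"rz": 0},{"dx": -1,"dy": 4,"dz": -50,"rx": 0,"ry": 0,"rz": 0},{"dx": -1,"dy": 4,"dz": -56,"rx": 0,"ry": 0,"rz": 0},{"dx": -1,"dy": 4,"dz": -56,"rx": 0,"ry": 0,"rz": 0}]'

```text
clock: 18.22
tcp_pos: [0.5007, 0.3553, -0.008]
orientation: [2.128, 2.307, -0.003]
contact_force: [-0.7, -0.5, 0.2]
grip_width: 0.0663
gripper_force: 0.0
```

>>> send_rows --deltas '[{"dx": 0,"dy": 0,"dz": 0,"rx": 0,"ry": 0,"rz": 0},{"dx": 0,"dy": 0,"dz": 0,"rx": 0,"ry": 0,"rz": 0},{"dx": 0,"dy": 0,"dz": 0,"rx": 0,"ry": 0,"rz": 0},{"dx": 0,"dy": 0,"dz": 0,"rx": 0,"ry": 0,"rz": 0},{"dx": 0,"dy": 0,"dz": 0,"rx": 0,"ry": 0,"rz": 0}]' --jaw 40

```text
clock: 18.63
tcp_pos: [0.5018, 0.3563, -0.0067]
orientation: [2.126, 2.308, 0.003]
contact_force: [-0.8, 0.9, 2.6]
grip_width: 0.0449
gripper_force: 31.7
```

>>> send_rows --deltas '[{"dx": 0,"dy": -1,"dz": 5,"rx": 0,"ry": 0,"rz": 0},{"dx": 0,"dy": -3,"dz": 10,"rx": 0,"ry": 0,"rz": 0},{"dx": 0,"dy": -6,"dz": 15,"rx": 0,"ry": 0,"rz": 0},{"dx": 1,"dy": -8,"dz": 19,"rx": 0,"ry": 0,"rz": 0},{"dx": 1,"dy": -12,"dz": 23,"rx": 0,"ry": 0,"rz": 0}]'

```text
clock: 19.05
tcp_pos: [0.5025, 0.3453, 0.0158]
orientation: [2.126, 2.31, 0.004]
contact_force: [1.9, 8.2, -5.1]
grip_width: 0.0451
gripper_force: 37.9
```

>>> send_rows --deltas '[{"dx": 0,"dy": -4,"dz": 3,"rx": 0,"ry": 0,"rz": 0},{"dx": 1,"dy": -8,"dz": 7,"rx": 0,"ry": 0,"rz": 0},{"dx": 1,"dy": -12,"dz": 10,"rx": 0,"ry": 0,"rz": 0},{"dx": 2,"dy": -17,"dz": 13,"rx": 0,"ry": 0,"rz": 0},{"dx": 2,"dy": -21,"dz": 15,"rx": 0,"ry": 0,"rz": 0}]'

```text
clock: 19.47
tcp_pos: [0.5043, 0.3254, 0.0317]
orientation: [2.127, 2.311, 0.006]
contact_force: [1.2, 7.3, -0.7]
grip_width: 0.0449
gripper_force: 33.3
```

>>> send_rows --deltas '[{"dx": 0,"dy": -5,"dz": 2,"rx": 0,"ry": 0,"rz": 0},{"dx": 1,"dy": -10,"dz": 3,"rx": 0,"ry": 0,"rz": 0},{"dx": 1,"dy": -15,"dz": 4,"rx": 0,"ry": 0,"rz": 0},{"dx": 2,"dy": -21,"dz": 4,"rx": 0,"ry": 0,"rz": 0},{"dx": 2,"dy": -27,"dz": 4,"rx": 0,"ry": 0,"rz": 0}]'

```text
clock: 19.88
tcp_pos: [0.5067, 0.2981, 0.0358]
orientation: [2.127, 2.31, 0.006]
contact_force: [0.9, 6.7, 0.5]
grip_width: 0.0447
gripper_force: 34.9
```

>>> send_rows --deltas '[{"dx": 0,"dy": -2,"dz": 0,"rx": 0,"ry": 0,"rz": 0},{"dx": 0,"dy": -4,"dz": 0,"rx": 0,"ry": 0,"rz": 0},{"dx": 0,"dy": -4,"dz": 0,"rx": 0,"ry": 0,"rz": 0}]'

```text
clock: 20.13
tcp_pos: [0.5071, 0.293, 0.0356]
orientation: [2.127, 2.308, 0.005]
contact_force: [1.8, 6.0, 0.6]
grip_width: 0.0448
gripper_force: 35.2
```

>>> send_rows --deltas '[{"dx": 0,"dy": -2,"dz": 0,"rx": 0,"ry": 0,"rz": 0},{"dx": 0,"dy": -4,"dz": 0,"rx": 0,"ry": 0,"rz": 0},{"dx": 0,"dy": -4,"dz": 0,"rx": 0,"ry": 0,"rz": 0}]'

```text
clock: 20.38
tcp_pos: [0.5072, 0.2916, 0.0355]
orientation: [2.126, 2.311, 0.01]
contact_force: [2.6, 11.1, -4.1]
grip_width: 0.0453
gripper_force: 34.9
```

```bash
python3 - <<'E'
from h import *
f=grab('side','s9.png')
# left wall outer face profile as seen from side camera
for z in np.arange(.01,.075,.008):
    u,v=proj(f,np.r_[C,z]+ey*.104+ex*.0); print(round(z,3),rel(world(f,u,v)))
    u,v=proj(f,np.r_[C,z]+ey*.104+ex*-.035); print('   ',rel(world(f,u,v)))
E
```

```text
0.01 [0.     0.1034 0.0093]
    [-0.0349  0.1014  0.0068]
0.018 [-1.000e-04  1.054e-01  1.970e-02]
    [-0.0349  0.1026  0.0163]
0.026 [0.     0.1036 0.0255]
    [-0.0349  0.1023  0.024 ]
0.034 [-1.000e-04  1.056e-01  3.590e-02]
    [-0.0348  0.0982  0.0271]
0.042 [-0.0002  0.1065  0.045 ]
    [-0.0349  0.1021  0.0397]
0.05 [0.0005 0.0981 0.0431]
    [-0.0348  0.1     0.0453]
0.058 [-0.0785  1.1248  1.2518]
    [-0.0331  0.0591  0.0055]
0.066 [-0.      0.1046  0.0666]
    [-0.0347  0.0977  0.0587]
0.074 [0.     0.1036 0.0736]
    [-0.0347  0.0958  0.0646]
```

The left wall is upright against its stop. I'll release it and go to the right tab.

>>> send_rows --deltas '[{"dx": 0,"dy": 4,"dz": 0,"rx": 0,"ry": 0,"rz": 0},{"dx": 0,"dy": 4,"dz": 0,"rx": 0,"ry": 0,"rz": 0},{"dx": 0,"dy": 4,"dz": 0,"rx": 0,"ry": 0,"rz": 0}]' --jaw 66

```text
clock: 20.68
tcp_pos: [0.5058, 0.2904, 0.0343]
orientation: [2.127, 2.307, -0.003]
contact_force: [0.5, -0.7, -0.2]
grip_width: 0.066
gripper_force: 0.0
```

>>> send_rows --deltas '[{"dx": 0,"dy": 0,"dz": 40,"rx": 0,"ry": 0,"rz": 0},{"dx": 0,"dy": 0,"dz": 80,"rx": 0,"ry": 0,"rz": 0},{"dx": 0,"dy": 0,"dz": 100,"rx": 0,"ry": 0,"rz": 0},{"dx": 0,"dy": -30,"dz": 100,"rx": 0,"ry": 0,"rz": 0},{"dx": 0,"dy": -70,"dz": 100,"rx": 0,"ry": 0,"rz": 0}]'

```text
clock: 21.1
tcp_pos: [0.5066, 0.2242, 0.136]
orientation: [2.12, 2.314, 0.006]
contact_force: [0.0, -1.0, -0.9]
grip_width: 0.0659
gripper_force: 0.0
```

>>> send_rows --deltas '[{"dx": 20,"dy": -180,"dz": 0,"rx": 0,"ry": 0,"rz": 0},{"dx": 20,"dy": -180,"dz": 0,"rx": 0,"ry": 0,"rz": 0},{"dx": 20,"dy": -180,"dz": 0,"rx": 0,"ry": 0,"rz": 0},{"dx": 20,"dy": -180,"dz": 0,"rx": 0,"ry": 0,"rz": 0},{"dx": 20,"dy": -180,"dz": 0,"rx": 0,"ry": 0,"rz": 0}]'

```text
clock: 21.52
tcp_pos: [0.5253, 0.033, 0.1345]
orientation: [2.136, 2.297, -0.006]
contact_force: [-0.6, -1.0, 0.0]
grip_width: 0.0661
gripper_force: 0.0
```

>>> send_rows --deltas '[{"dx": 0,"dy": 0,"dz": -40,"rx": 0,"ry": 0,"rz": 0},{"dx": 0,"dy": 0,"dz": -70,"rx": 0,"ry": 0,"rz": 0},{"dx": 0,"dy": 0,"dz": -70,"rx": 0,"ry": 0,"rz": 0},{"dx": 0,"dy": 0,"dz": -70,"rx": 0,"ry": 0,"rz": 0},{"dx": 0,"dy": 0,"dz": -70,"rx": 0,"ry": 0,"rz": 0}]'

```text
clock: 21.93
tcp_pos: [0.5266, 0.0412, 0.0653]
orientation: [2.127, 2.307, -0.001]
contact_force: [0.3, -0.3, 0.2]
grip_width: 0.0662
gripper_force: 0.0
```

```bash
python3 - <<'E'
from h import *
p,M=cur(); print(p,r.get_obs()['joints'].round(2)); f=grab('wrist'); prof(f,'right',.03,.005,9); wall('right',.2,ex,0,back=-.024)
E
```

```text
[0.52657827 0.04119298 0.06532684] [-0.4   0.46  0.25  2.05 -0.17  0.66  0.05]
286 186 [-0.     -0.1337  0.016 ] [ 85 123 158]
286 194 [-0.     -0.1382  0.018 ] [ 85 122 160]
286 202 [-1.000e-04 -1.428e-01  1.900e-02] [ 67 104 144]
286 209 [-0.     -0.148   0.0182] [ 87 127 164]
286 217 [-1.000e-04 -1.518e-01  2.140e-02] [ 62 103 155]
286 224 [-1.000e-04 -1.565e-01  2.170e-02] [ 67 111 164]
286 232 [-1.000e-04 -1.611e-01  2.240e-02] [ 68 112 165]
286 239 [-1.000e-04 -1.657e-01  2.280e-02] [100 144 188]
286 246 [ 2.000e-04 -1.806e-01  1.000e-04] [29 28 26]
approach
dx 3 dy 1 dz 9 | rx 0.1 ry 0.2 rz 0.3
dx 3 dy 1 dz -71 | rx 0.1 ry 0.2 rz 0.3
arc
--
dx -0 dy 1 dz 5 | rx 0.0 ry 0.0 rz 0.0
dx -0 dy 3 dz 10 | rx 0.0 ry 0.0 rz 0.0
dx -1 dy 6 dz 14 | rx 0.0 ry 0.0 rz 0.0
dx -1 dy 9 dz 19 | rx 0.0 ry 0.0 rz 0.0
dx -1 dy 12 dz 23 | rx 0.0 ry 0.0 rz 0.0
--
dx -0 dy 4 dz 4 | rx 0.0 ry 0.0 rz 0.0
dx -1 dy 7 dz 7 | rx 0.0 ry 0.0 rz 0.0
dx -1 dy 12 dz 10 | rx 0.0 ry 0.0 rz 0.0
dx -2 dy 16 dz 13 | rx 0.0 ry 0.0 rz 0.0
dx -2 dy 21 dz 15 | rx 0.0 ry 0.0 rz 0.0
--
dx -0 dy 5 dz 2 | rx 0.0 ry 0.0 rz 0.0
dx -1 dy 10 dz 3 | rx 0.0 ry 0.0 rz 0.0
dx -1 dy 15 dz 4 | rx 0.0 ry 0.0 rz 0.0
dx -2 dy 20 dz 4 | rx 0.0 ry 0.0 rz 0.0
dx -2 dy 25 dz 4 | rx 0.0 ry 0.0 rz 0.0
```

>>> send_rows --deltas '[{"dx": 3,"dy": 1,"dz": -30,"rx": 0,"ry": 0,"rz": 0},{"dx": 3,"dy": 1,"dz": -60,"rx": 0,"ry": 0,"rz": 0},{"dx": 3,"dy": 1,"dz": -71,"rx": 0,"ry": 0,"rz": 0},{"dx": 3,"dy": 1,"dz": -71,"rx": 0,"ry": 0,"rz": 0}]'

```text
clock: 22.32
tcp_pos: [0.529, 0.0418, -0.0074]
orientation: [2.127, 2.308, -0.003]
contact_force: [-0.8, -0.8, -0.1]
grip_width: 0.0662
gripper_force: 0.0
```

>>> send_rows --deltas '[{"dx": 0,"dy": 0,"dz": 0,"rx": 0,"ry": 0,"rz": 0},{"dx": 0,"dy": 0,"dz": 0,"rx": 0,"ry": 0,"rz": 0},{"dx": 0,"dy": 0,"dz": 0,"rx": 0,"ry": 0,"rz": 0},{"dx": 0,"dy": 0,"dz": 0,"rx": 0,"ry": 0,"rz": 0},{"dx": 0,"dy": 0,"dz": 0,"rx": 0,"ry": 0,"rz": 0}]' --jaw 40

```text
clock: 22.73
tcp_pos: [0.5298, 0.0423, -0.0054]
orientation: [2.126, 2.307, 0.001]
contact_force: [-1.4, -2.1, 7.7]
grip_width: 0.0441
gripper_force: 31.1
```

>>> send_rows --deltas '[{"dx": 0,"dy": 1,"dz": 5,"rx": 0,"ry": 0,"rz": 0},{"dx": 0,"dy": 3,"dz": 10,"rx": 0,"ry": 0,"rz": 0},{"dx": -1,"dy": 6,"dz": 14,"rx": 0,"ry": 0,"rz": 0},{"dx": -1,"dy": 9,"dz": 19,"rx": 0,"ry": 0,"rz": 0},{"dx": -1,"dy": 12,"dz": 23,"rx": 0,"ry": 0,"rz": 0}]'

```text
clock: 23.15
tcp_pos: [0.5292, 0.0507, 0.0175]
orientation: [2.128, 2.301, -0.003]
contact_force: [1.2, -14.4, 3.9]
grip_width: 0.0435
gripper_force: 29.9
```

>>> send_rows --deltas '[{"dx": 0,"dy": 4,"dz": 4,"rx": 0,"ry": 0,"rz": 0},{"dx": -1,"dy": 7,"dz": 7,"rx": 0,"ry": 0,"rz": 0},{"dx": -1,"dy": 12,"dz": 10,"rx": 0,"ry": 0,"rz": 0},{"dx": -2,"dy": 16,"dz": 13,"rx": 0,"ry": 0,"rz": 0},{"dx": -2,"dy": 21,"dz": 15,"rx": 0,"ry": 0,"rz": 0}]'

```text
clock: 23.57
tcp_pos: [0.5274, 0.0719, 0.0333]
orientation: [2.127, 2.302, -0.002]
contact_force: [-1.9, -15.7, 17.4]
grip_width: 0.0418
gripper_force: 32.5
```

>>> send_rows --deltas '[{"dx": 0,"dy": 5,"dz": 2,"rx": 0,"ry": 0,"rz": 0},{"dx": -1,"dy": 10,"dz": 3,"rx": 0,"ry": 0,"rz": 0},{"dx": -1,"dy": 15,"dz": 4,"rx": 0,"ry": 0,"rz": 0},{"dx": -2,"dy": 21,"dz": 4,"rx": 0,"ry": 0,"rz": 0},{"dx": -2,"dy": 27,"dz": 4,"rx": 0,"ry": 0,"rz": 0}]'

```text
clock: 23.98
tcp_pos: [0.5256, 0.1008, 0.0381]
orientation: [2.127, 2.304, 0.001]
contact_force: [5.5, -0.0, -4.5]
grip_width: 0.0405
gripper_force: 3.2
```

>>> send_rows --deltas '[{"dx": 0,"dy": 2,"dz": 0,"rx": 0,"ry": 0,"rz": 0},{"dx": 0,"dy": 4,"dz": 0,"rx": 0,"ry": 0,"rz": 0},{"dx": 0,"dy": 4,"dz": 0,"rx": 0,"ry": 0,"rz": 0}]'

```text
clock: 24.23
tcp_pos: [0.5239, 0.1078, 0.0354]
orientation: [2.125, 2.31, 0.0]
contact_force: [0.5, -0.4, -0.4]
grip_width: 0.04
gripper_force: 0.0
```

The grip slipped off during the right wall. Looking.

>>> send_rows --deltas '[{"dx": 0,"dy": 0,"dz": 40,"rx": 0,"ry": 0,"rz": 0},{"dx": 0,"dy": 0,"dz": 80,"rx": 0,"ry": 0,"rz": 0},{"dx": 0,"dy": 0,"dz": 110,"rx": 0,"ry": 0,"rz": 0},{"dx": 0,"dy": -30,"dz": 110,"rx": 0,"ry": 0,"rz": 0},{"dx": 0,"dy": -60,"dz": 110,"rx": 0,"ry": 0,"rz": 0}]'

```text
clock: 24.65
tcp_pos: [0.5255, 0.0483, 0.1473]
orientation: [2.12, 2.312, 0.006]
contact_force: [-0.0, -0.3, -0.5]
grip_width: 0.0401
gripper_force: 0.0
```

```bash
python3 - <<'E'
from h import *
f=grab('wrist','w10.png'); print(cur()[0])
prof(f,'right',-.01,.005,16)
g=grab('top','t10.png'); s=grab('side','s10.png')
a=cv2.resize(g['frame'][170:270,150:290],(560,400),interpolation=cv2.INTER_CUBIC)
b=cv2.resize(f['frame'],(240,180)); c=np.zeros((580,800,3),np.uint8); c[:400,:560]=a; c[:180,560:]=b
c[400:580,:240]=b*0; t=cv2.resize(s['frame'][225:325,240:340],(240,240)); c[180:420,560:]=t; cv2.imwrite('pics/c10.png',c)
E
```

```text
[0.52415423 0.03925597 0.14638193]
284 123 [ 0.0001 -0.0946  0.0051] [141 205 245]
284 129 [ 0.0001 -0.0998  0.005 ] [120 176 227]
284 136 [-0.0002 -0.1029  0.0266] [ 59  86 111]
284 142 [-0.0004 -0.1057  0.0447] [ 57  84 113]
284 148 [-0.0006 -0.1083  0.0586] [40 65 95]
284 154 [-0.0008 -0.1109  0.0697] [ 68  99 130]
284 160 [ 0.0002 -0.1266 -0.001 ] [35 41 49]
284 166 [ 0.0002 -0.1318 -0.0004] [28 27 26]
284 171 [ 0.0002 -0.1371 -0.0005] [27 25 23]
284 177 [ 0.0002 -0.1425 -0.001 ] [29 26 26]
284 183 [ 0.0002 -0.1475  0.    ] [30 27 27]
284 189 [ 0.0002 -0.1528 -0.0002] [27 27 26]
284 194 [ 2.00e-04 -1.58e-01  1.00e-04] [27 25 24]
284 200 [ 0.0002 -0.1636 -0.0008] [27 25 24]
284 205 [ 0.0003 -0.1693 -0.0022] [27 25 25]
284 211 [ 0.0002 -0.1742 -0.0011] [27 26 25]
```

View pics/c10.png

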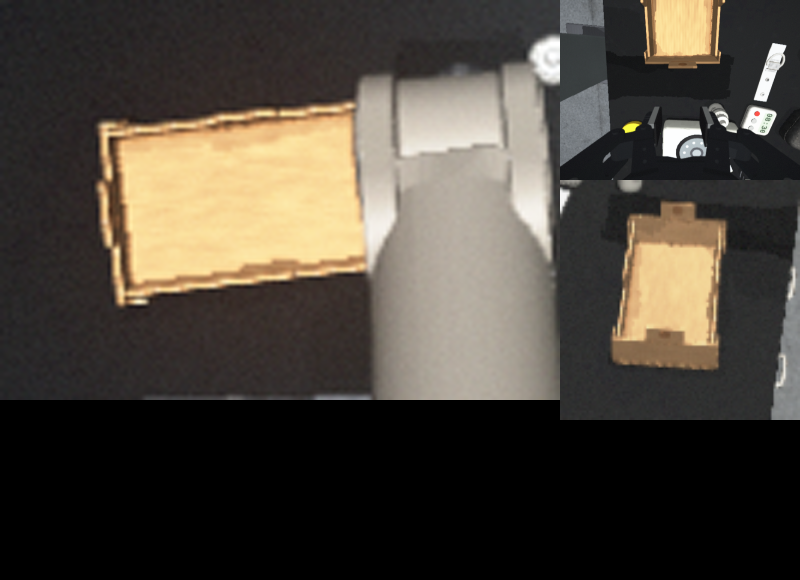

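In the composite, the near, far and left walls are upright, and the right wall is about 0.18 rad short with its lips already outside the long walls. I'll push it home from outside with closed fingers.

>>> send_rows --deltas '[{"dx": 5,"dy": 9,"dz": 0,"rx": 0,"ry": 0,"rz": 0},{"dx": 5,"dy": 9,"dz": -40,"rx": 0,"ry": 0,"rz": 0},{"dx": 5,"dy": 9,"dz": -80,"rx": 0,"ry": 0,"rz": 0},{"dx": 5,"dy": 9,"dz": -116,"rx": 0,"ry": 0,"rz": 0},{"dx": 5,"dy": 9,"dz": -116,"rx": 0,"ry": 0,"rz": 0}]' --jaw 20

```text
clock: 25.22
tcp_pos: [0.5241, 0.0573, 0.0228]
orientation: [-2.122, -2.311, 0.015]
contact_force: [-0.7, -0.5, -0.2]
grip_width: 0.0201
gripper_force: 0.0
```

>>> send_rows --deltas '[{"dx": 0,"dy": 7,"dz": 0,"rx": 0,"ry": 0,"rz": 0},{"dx": -1,"dy": 14,"dz": 0,"rx": 0,"ry": 0,"rz": 0},{"dx": -2,"dy": 21,"dz": 0,"rx": 0,"ry": 0,"rz": 0},{"dx": -2,"dy": 28,"dz": 0,"rx": 0,"ry": 0,"rz": 0},{"dx": -2,"dy": 28,"dz": 0,"rx": 0,"ry": 0,"rz": 0}]'

```text
clock: 25.63
tcp_pos: [0.5285, 0.0835, 0.0313]
orientation: [2.124, 2.307, 0.002]
contact_force: [-0.3, -2.6, 0.8]
grip_width: 0.0201
gripper_force: 1.4
```

>>> send_rows --deltas '[{"dx": 0,"dy": 2,"dz": 0,"rx": 0,"ry": 0,"rz": 0},{"dx": 0,"dy": 4,"dz": 0,"rx": 0,"ry": 0,"rz": 0},{"dx": 0,"dy": 4,"dz": 0,"rx": 0,"ry": 0,"rz": 0}]'

```text
clock: 25.88
tcp_pos: [0.5284, 0.084, 0.0312]
orientation: [2.126, 2.302, -0.002]
contact_force: [0.8, -11.8, 5.9]
grip_width: 0.0201
gripper_force: 6.1
```

>>> send_rows --deltas '[{"dx": 0,"dy": 2,"dz": 0,"rx": 0,"ry": 0,"rz": 0},{"dx": 0,"dy": 3,"dz": 0,"rx": 0,"ry": 0,"rz": 0},{"dx": 0,"dy": 3,"dz": 0,"rx": 0,"ry": 0,"rz": 0}]'

```text
clock: 26.13
tcp_pos: [0.5284, 0.0842, 0.0312]
orientation: [2.128, 2.299, -0.005]
contact_force: [-0.3, -19.0, 7.3]
grip_width: 0.0203
gripper_force: 9.3
```

The wall is against its stop at 19 N. I'll back off, check it, and look for the dishes.

>>> send_rows --deltas '[{"dx": 0,"dy": -30,"dz": 0,"rx": 0,"ry": 0,"rz": 0},{"dx": 0,"dy": -45,"dz": 30,"rx": 0,"ry": 0,"rz": 0},{"dx": 0,"dy": -45,"dz": 70,"rx": 0,"ry": 0,"rz": 0},{"dx": 0,"dy": -45,"dz": 110,"rx": 0,"ry": 0,"rz": 0},{"dx": 0,"dy": -45,"dz": 120,"rx": 0,"ry": 0,"rz": 0}]'

```text
clock: 26.55
tcp_pos: [0.5311, 0.0462, 0.1564]
orientation: [2.124, 2.303, 0.014]
contact_force: [1.3, 0.7, 0.4]
grip_width: 0.0202
gripper_force: 0.0
```

```bash
python3 - <<'E'
from h import *
f=grab('wrist','w11.png'); p,M=cur(); print(p,r.get_obs()['joints'].round(2))
prof(f,'right',-.02,.005,9)
# window circle
g=grab('top','t11.png'); s=grab('side','s11.png')
hsv=cv2.cvtColor(g['frame'],cv2.COLOR_BGR2HSV); m=((hsv[:,:,2]>150)&(hsv[:,:,1]<60)).astype(np.uint8)
n,l,st,c=cv2.connectedComponentsWithStats(m)
for i in range(1,n):
    if 150<st[i,4]<900 and c[i][1]>130: print(c[i].round(1),st[i,2:],world(g,*c[i],.014).round(4), g['frame'][int(c[i][1]),int(c[i][0])])
E
```

```text
[0.5311263  0.04667978 0.1560128 ] [-0.47  0.32  0.32  1.99 -0.13  0.84  0.01]
276 107 [-0.     -0.0842  0.0049] [156 225 252]
276 113 [-0.     -0.0893  0.005 ] [139 202 244]
276 119 [-0.     -0.0944  0.006 ] [136 199 242]
276 126 [ 0.     -0.0989  0.0171] [ 58  85 113]
276 132 [ 0.0001 -0.0993  0.0713] [109 162 214]
276 138 [-0.000e+00 -1.105e-01 -1.000e-04] [ 62  91 123]
277 143 [-0.000e+00 -1.158e-01 -1.000e-04] [30 28 27]
277 149 [-0.     -0.121   0.0004] [27 26 24]
277 155 [-0.     -0.1263 -0.0004] [29 28 27]
[449.1 130.2] [ 42  10 324] [ 0.7616 -0.4908  0.014 ] [190 186 187]
[291.5 152. ] [ 23  23 434] [ 0.7074 -0.0278  0.014 ] [250 251 248]
[416.1 150. ] [ 21  21 345] [ 0.7054 -0.392   0.014 ] [254 253 252]
[255.4 152.9] [ 42  12 412] [0.707  0.0774 0.014 ] [252 251 250]
[374.7 170. ] [ 24  23 330] [ 0.6492 -0.269   0.014 ] [59 54 53]
[405.7 177. ] [ 21  21 348] [ 0.6267 -0.3587  0.014 ] [254 253 253]
[537.2 217.2] [ 18  76 521] [ 0.5015 -0.7362  0.014 ] [200 195 193]
[316.3 196.8] [ 25  25 482] [ 0.5747 -0.0968  0.014 ] [234 229 227]
[495.2 195.6] [ 25  21 282] [ 0.5669 -0.6172  0.014 ] [235 234 234]
[396.7 224.9] [ 22  21 369] [ 0.488  -0.3277  0.014 ] [231 239 241]
[422.2 235.1] [ 22  21 367] [ 0.457  -0.4003  0.014 ] [230 239 242]
[460.1 230.6] [ 43  13 413] [ 0.4676 -0.5107  0.014 ] [251 250 249]
[505.9 244. ] [ 33  17 285] [ 0.426  -0.6417  0.014 ] [244 242 240]
[234.6 376.2] [ 12  74 483] [0.0687 0.149  0.014 ] [250 250 250]
```

All four walls are up: the right wall's profile is now vertical. The dishes are at (0.488,-0.328) and (0.457,-0.400), unmoved. I'll go to the left one first.

>>> send_rows --deltas '[{"dx": -20,"dy": -190,"dz": 0,"rx": 0,"ry": 0,"rz": 0},{"dx": -20,"dy": -190,"dz": 0,"rx": 0,"ry": 0,"rz": 0},{"dx": -20,"dy": -190,"dz": 0,"rx": 0,"ry": 0,"rz": 0},{"dx": -20,"dy": -190,"dz": 0,"rx": 0,"ry": 0,"rz": 0},{"dx": -20,"dy": -190,"dz": 0,"rx": 0,"ry": 0,"rz": 0}]' --jaw 74

```text
clock: 27.12
tcp_pos: [0.505, -0.1487, 0.1481]
orientation: [2.131, 2.305, -0.005]
contact_force: [-0.1, 0.1, 0.4]
grip_width: 0.0739
gripper_force: 0.0
```

>>> send_rows --deltas '[{"dx": -23,"dy": -185,"dz": -50,"rx": 0,"ry": 0,"rz": 0},{"dx": -23,"dy": -185,"dz": -50,"rx": 0,"ry": 0,"rz": 0},{"dx": -23,"dy": -185,"dz": -50,"rx": 0,"ry": 0,"rz": 0},{"dx": -23,"dy": -185,"dz": -50,"rx": 0,"ry": 0,"rz": 0},{"dx": -23,"dy": -185,"dz": -50,"rx": 0,"ry": 0,"rz": 0}]'

```text
clock: 27.53
tcp_pos: [0.4816, -0.3328, 0.0969]
orientation: [2.131, 2.306, -0.005]
contact_force: [-0.9, -0.3, 0.1]
grip_width: 0.0739
gripper_force: 0.0
```

>>> send_rows --deltas '[{"dx": 0,"dy": 0,"dz": -30,"rx": 0,"ry": 0,"rz": 0},{"dx": 0,"dy": 0,"dz": -40,"rx": 0,"ry": 0,"rz": 0},{"dx": 0,"dy": 0,"dz": -40,"rx": 0,"ry": 0,"rz": 0}]'

```text
clock: 27.78
tcp_pos: [0.4817, -0.3268, 0.0553]
orientation: [-2.125, -2.308, 0.003]
contact_force: [0.2, 0.8, 0.5]
grip_width: 0.0742
gripper_force: 0.0
```

```bash
cat >> h.py <<'E'
def cream(f,zt=.0145):
    b=f['frame']; hsv=cv2.cvtColor(b,cv2.COLOR_BGR2HSV)
    m=((hsv[:,:,2]>95)&(hsv[:,:,1]<70)&(f['z_map']>.05)).astype(np.uint8)
    n,l,st,c=cv2.connectedComponentsWithStats(m)
    for i in range(1,n):
        if st[i,4]>1500:
            cs,_=cv2.findContours((l==i).astype(np.uint8),cv2.RETR_EXTERNAL,cv2.CHAIN_APPROX_NONE)
            P=np.array([world(f,*q[0],zt) for q in max(cs,key=len)])[:,:2]; 
            A=np.c_[2*P,np.ones(len(P))]; s=np.linalg.lstsq(A,(P**2).sum(1),rcond=None)[0]
            print(c[i].round(),st[i].tolist(),'fit',s[:2].round(4),'R',np.sqrt(s[2]+s[:2]@s[:2]).round(4),b[int(c[i][1]),int(c[i][0])])
E
python3 - <<'E'
from h import *
f=grab('wrist','w12.png'); p,M=cur(); print(p,r.get_obs()['joints'].round(2)); cream(f)
# finger points: depth map in tool frame
v,u=np.mgrid[0:420:2,0:560:2]; h=420; F=h/2/np.tan(np.radians(float(f['vertical_fov']))/2)
z=f['z_map'][::2,::2]; X=np.stack([(u-f['cx'])/F*z,(v-f['cy'])/F*z,z],-1).reshape(-1,3)
Wd=X@R.from_rotvec(f['orientation']).as_matrix().T+f['xyz']; T=(Wd-p)@M
for s in(-1,1):
    k=(z.ravel()>.05)&(np.abs(T[:,0])<.016)&(s*T[:,1]>.030)&(s*T[:,1]<.06)&(T[:,2]<.03)&(T[:,2]>-.07)
    q=T[k]; print(s,k.sum(),'max z',np.sort(q[:,2])[-12:].round(4),'inner',np.sort(np.abs(q[:,1]))[:5].round(4))
E
```

```text
[ 0.48300529 -0.32709965  0.05715932] [ 0.22  0.56  0.36  1.92 -0.29  0.71  0.83]
[ 53. 181.] [0, 8, 119, 353, 32632] fit [ 0.3328 -0.3176] R 0.0774 [130 126 119]
[538. 155.] [508, 97, 52, 115, 4089] fit [ 0.6281 -0.2706] R 0.0236 [251 253 252]
[291. 227.] [239, 177, 105, 100, 8108] fit [ 0.4877 -0.3263] R 0.0315 [227 240 241]
[519. 290.] [459, 244, 101, 105, 6534] fit [ 0.6356 -0.3585] R 0.0345 [251 252 252]
[235. 323.] [187, 279, 96, 86, 6503] fit [ 0.457  -0.3964] R 0.0323 [226 239 240]
-1 1304 max z [-0.0201 -0.0195 -0.0195 -0.0193 -0.0189 -0.0188 -0.0187 -0.0187 -0.0185
 -0.0182 -0.0182 -0.0182] inner [0.0336 0.034  0.0343 0.0345 0.0347]
1 1363 max z [-0.0192 -0.019  -0.0189 -0.0189 -0.0187 -0.0186 -0.0184 -0.0184 -0.0184
 -0.0179 -0.0179 -0.017 ] inner [0.0325 0.0327 0.0334 0.0336 0.034 ]
```

Dish 1 fits a circle at (0.4877,-0.3263) with radius 31.5 mm, and the tips stand 18 mm above the TCP. Descending to grip.

>>> send_rows --deltas '[{"dx": 5,"dy": 1,"dz": -20,"rx": 0,"ry": 0,"rz": 0},{"dx": 5,"dy": 1,"dz": -45,"rx": 0,"ry": 0,"rz": 0},{"dx": 5,"dy": 1,"dz": -62,"rx": 0,"ry": 0,"rz": 0},{"dx": 5,"dy": 1,"dz": -68,"rx": 0,"ry": 0,"rz": 0},{"dx": 5,"dy": 1,"dz": -68,"rx": 0,"ry": 0,"rz": 0}]'

```text
clock: 28.25
tcp_pos: [0.4892, -0.3268, -0.0094]
orientation: [2.126, 2.312, -0.001]
contact_force: [0.2, 0.3, -0.4]
grip_width: 0.0738
gripper_force: 0.0
```

>>> send_rows --deltas '[{"dx": 0,"dy": 0,"dz": -2,"rx": 0,"ry": 0,"rz": 0},{"dx": 0,"dy": 0,"dz": -4,"rx": 0,"ry": 0,"rz": 0},{"dx": 0,"dy": 0,"dz": -4,"rx": 0,"ry": 0,"rz": 0}]'

```text
clock: 28.5
tcp_pos: [0.4899, -0.3288, -0.0118]
orientation: [2.125, 2.307, -0.0]
contact_force: [-0.3, -1.0, 0.2]
grip_width: 0.0736
gripper_force: 0.0
```

>>> send_rows --deltas '[{"dx": 0,"dy": 0,"dz": 0,"rx": 0,"ry": 0,"rz": 0},{"dx": 0,"dy": 0,"dz": 0,"rx": 0,"ry": 0,"rz": 0},{"dx": 0,"dy": 0,"dz": 0,"rx": 0,"ry": 0,"rz": 0},{"dx": 0,"dy": 0,"dz": 0,"rx": 0,"ry": 0,"rz": 0},{"dx": 0,"dy": 0,"dz": 0,"rx": 0,"ry": 0,"rz": 0}]' --jaw 52 --newtons 25

```text
clock: 28.92
tcp_pos: [0.4896, -0.3288, -0.0118]
orientation: [2.126, 2.307, -0.0]
contact_force: [-0.6, 0.4, 5.7]
grip_width: 0.0574
gripper_force: 25.9
```

Gripped at 57.4 mm and 26 N. I'll lift, and locate the window.

>>> send_rows --deltas '[{"dx": 0,"dy": 0,"dz": 20,"rx": 0,"ry": 0,"rz": 0},{"dx": 0,"dy": 0,"dz": 50,"rx": 0,"ry": 0,"rz": 0},{"dx": 0,"dy": 0,"dz": 80,"rx": 0,"ry": 0,"rz": 0},{"dx": 0,"dy": 0,"dz": 115,"rx": 0,"ry": 0,"rz": 0},{"dx": 0,"dy": 0,"dz": 115,"rx": 0,"ry": 0,"rz": 0}]'

```text
clock: 29.33
tcp_pos: [0.4925, -0.3314, 0.1089]
orientation: [2.121, 2.299, 0.004]
contact_force: [0.9, -1.0, 0.2]
grip_width: 0.0574
gripper_force: 27.3
```

```bash
python3 - <<'E'
from h import *
f=load('top'); 
a=cv2.resize(f['frame'][155:235,285:350],(520,640),interpolation=cv2.INTER_CUBIC)
c=np.zeros((600,800,3),np.uint8); c[:,:487]=cv2.resize(a,(487,600))
w=cv2.imread('pics/w11.png'); c[:235,487:]=cv2.resize(w,(313,235)); cv2.imwrite('pics/c12.png',c)
# rim: darkest ring edge via white-box / dark ring threshold
g=cv2.cvtColor(f['frame'],cv2.COLOR_BGR2GRAY); x0,y0=285,155; s=g[y0:235,x0:350]
m=(s<110).astype(np.uint8); n,l,st,ce=cv2.connectedComponentsWithStats(m)
for i in range(1,n):
    if st[i,4]>40: print(st[i].tolist(),ce[i]+[x0,y0], world(f,*(ce[i]+[x0,y0]),.045).round(4))
E
```

```text
[0, 0, 65, 80, 2765] [320.16745027 196.77830018] [ 0.5727 -0.1058  0.045 ]
[17, 27, 30, 30, 166] [315.98795181 196.46987952] [ 0.5738 -0.0939  0.045 ]
```

View pics/c12.png

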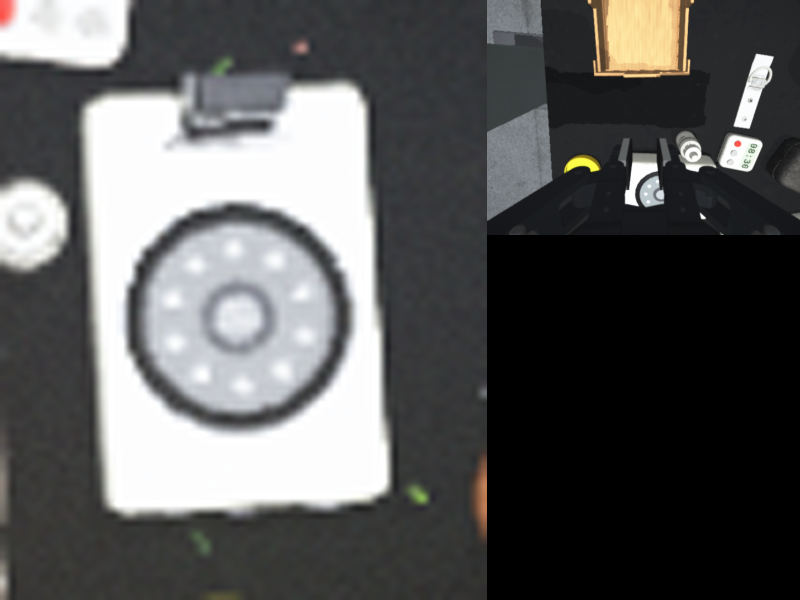

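The crop shows the window ring centred at (239,317), i.e. top pixel about (316.4,196.8), and the post behind it at (237,95). I'll cross-check with the side camera while moving up.

>>> send_rows --deltas '[{"dx": 30,"dy": 100,"dz": 50,"rx": 0,"ry": 0,"rz": 0},{"dx": 30,"dy": 100,"dz": 50,"rx": 0,"ry": 0,"rz": 0},{"dx": 30,"dy": 100,"dz": 50,"rx": 0,"ry": 0,"rz": 0},{"dx": 30,"dy": 100,"dz": 50,"rx": 0,"ry": 0,"rz": 0},{"dx": 30,"dy": 100,"dz": 50,"rx": 0,"ry": 0,"rz": 0}]'

```text
clock: 29.75
tcp_pos: [0.5207, -0.2265, 0.1532]
orientation: [2.12, 2.311, 0.002]
contact_force: [-0.4, -1.0, -0.5]
grip_width: 0.0573
gripper_force: 27.3
```

```bash
python3 - <<'E'
from h import *
f=grab('top','t13.png'); s=grab('side','s13.png')
print(r.get_obs()['tcp_pos'],r.get_obs()['joints'].round(2))
for nm,g,x0,y0,x1,y1 in [('top',f,298,178,336,216),('side',s,258,190,308,222)]:
    k=8; G=cv2.GaussianBlur(cv2.resize(cv2.cvtColor(g['frame'],cv2.COLOR_BGR2GRAY)[y0:y1,x0:x1],None,fx=k,fy=k,interpolation=cv2.INTER_CUBIC),(0,0),3)
    m=(G<130).astype(np.uint8); cs,_=cv2.findContours(m,cv2.RETR_LIST,cv2.CHAIN_APPROX_NONE)
    for c in cs:
        if len(c)>150:
            e=cv2.fitEllipse(c); u=x0+(e[0][0]+.5)/k-.5; v=y0+(e[0][1]+.5)/k-.5
            print(nm,len(c),round(u,2),round(v,2),np.round(e[1],1)/k,world(g,u,v,.045).round(4))
E
```

```text
[ 0.51854257 -0.22937693  0.1521384 ] [-0.02  0.4   0.41  1.91 -0.2   0.87  0.58]
top 575 316.29 196.83 [25.425 25.65 ] [ 0.5728 -0.0948  0.045 ]
top 672 316.26 196.75 [29.5125 29.6375] [ 0.573  -0.0947  0.045 ]
top 299 334.71 178.93 [ 1.35   29.1875] [ 0.6228 -0.1486  0.045 ]
side 174 276.23 220.82 [ 1.325 14.6  ] [ 5.812e-01 -4.000e-04  4.500e-02]
side 155 260.45 220.01 [3.275  8.8625] [0.6333 0.005  0.045 ]
side 400 284.02 202.19 [13.5375 20.85  ] [ 0.572  -0.0991  0.045 ]
side 1887 286.51 202.33 [28.9625 53.975 ] [ 0.5634 -0.0999  0.045 ]
```

```bash
python3 - <<'E'
from h import *
f=load('top'); s=load('side')
for nm,g in(('top',f),('side',s)):
    hsv=cv2.cvtColor(g['frame'],cv2.COLOR_BGR2HSV)
    for col,m in(('yel',(abs(hsv[:,:,0].astype(int)-28)<6)&(hsv[:,:,1]>150)&(hsv[:,:,2]>150)),('wht',(hsv[:,:,2]>170)&(hsv[:,:,1]<50))):
        n,l,st,c=cv2.connectedComponentsWithStats(m.astype(np.uint8))
        for i in range(1,n):
            w=world(g,*c[i],.0145)
            if 80<st[i,4]<900 and .35<w[0]<.5 and -.5<w[1]<0: print(nm,col,c[i].round(1),st[i,2:],w.round(4))
# box top corners / dropper skip
E
```

```text
side yel [323.5 216.5] [18 14 95] [ 0.4321 -0.0841  0.0145]
side wht [326.7 162.3] [ 16  11 127] [ 0.4561 -0.3994  0.0145]
```

Window axis ≈ (0.5727,-0.096). Moving the dish there.

>>> send_rows --deltas '[{"dx": 18,"dy": 40,"dz": 0,"rx": 0,"ry": 0,"rz": 0},{"dx": 36,"dy": 80,"dz": 0,"rx": 0,"ry": 0,"rz": 0},{"dx": 50,"dy": 115,"dz": 0,"rx": 0,"ry": 0,"rz": 0},{"dx": 54,"dy": 131,"dz": -20,"rx": 0,"ry": 0,"rz": 0},{"dx": 54,"dy": 131,"dz": -45,"rx": 0,"ry": 0,"rz": 0}]'

```text
clock: 30.27
tcp_pos: [0.5763, -0.0931, 0.1075]
orientation: [2.119, 2.313, 0.006]
contact_force: [0.6, -0.2, -1.6]
grip_width: 0.0575
gripper_force: 27.3
```

>>> send_rows --deltas '[{"dx": 0,"dy": 0,"dz": 0,"rx": 0,"ry": 0,"rz": 0},{"dx": 0,"dy": 0,"dz": 0,"rx": 0,"ry": 0,"rz": 0},{"dx": 0,"dy": 0,"dz": 0,"rx": 0,"ry": 0,"rz": 0},{"dx": 0,"dy": 0,"dz": 0,"rx": 0,"ry": 0,"rz": 0}]'

```text
clock: 30.6
tcp_pos: [0.5735, -0.0998, 0.1085]
orientation: [2.129, 2.303, -0.0]
contact_force: [-0.6, 0.6, -0.2]
grip_width: 0.0578
gripper_force: 27.3
```

```bash
python3 - <<'E'
from h import *
p,M=cur(); print(p,M.round(3)); print(np.degrees(R.from_matrix(ori(ex,0)@M.T).as_rotvec()).round(2))
f=grab('wrist','w14.png'); s=grab('side','s14.png')
# dish level & position from wrist depth
v,u=np.mgrid[0:420:2,0:560:2]; F=210/np.tan(np.radians(float(f['vertical_fov']))/2)
z=f['z_map'][::2,::2]; X=np.stack([(u-f['cx'])/F*z,(v-f['cy'])/F*z,z],-1).reshape(-1,3)
Wd=X@R.from_rotvec(f['orientation']).as_matrix().T+f['xyz']
b=f['frame'][::2,::2].reshape(-1,3).astype(int)
k=(z.ravel()>.05)&(b.max(1)>110)&(np.ptp(b,axis=1)<45)&(np.abs(Wd[:,0]-p[0])<.032)&(np.abs(Wd[:,1]-p[1])<.035)&(Wd[:,2]>.11)
P=Wd[k]; print(k.sum(),P.min(0).round(4),P.max(0).round(4),np.median(P,0).round(4))
A=np.c_[P[:,:2]-P[:,:2].mean(0),np.ones(len(P))]; print('tilt deg',np.degrees(np.linalg.lstsq(A,P[:,2],rcond=None)[0][:2]))
cs,_=cv2.findContours(k.reshape(z.shape).astype(np.uint8),cv2.RETR_EXTERNAL,cv2.CHAIN_APPROX_NONE)
zt=np.median(P[:,2]); cc=max(cs,key=len)
q=np.array([world(f,2*x[0][0],2*x[0][1],zt) for x in cc])[:,:2]; A=np.c_[2*q,np.ones(len(q))]; t=np.linalg.lstsq(A,(q**2).sum(1),rcond=None)[0]; print('circle',t[:2],np.sqrt(t[2]+t[:2]@t[:2]))
E
```

```text
[ 0.57350877 -0.09979894  0.10845472] [[-0.078  0.997  0.004]
 [ 0.997  0.079 -0.003]
 [-0.004  0.003 -1.   ]]
[0.2  0.21 0.5 ]
4010 [ 0.5416 -0.1282  0.124 ] [ 0.6053 -0.0661  0.2031] [ 0.5734 -0.0938  0.1345]
tilt deg [ 0.92502878 -0.43546349]
circle [ 0.57361319 -0.09602491] 0.030903625146869017
```

The dish measures at (0.5736,-0.0960) and level to under 1°. I'll trim it by 1 mm and hold for about 2.9 s.

>>> send_rows --deltas '[{"dx": -1,"dy": 0,"dz": -1,"rx": 0,"ry": 0,"rz": 0},{"dx": -1,"dy": 0,"dz": -1,"rx": 0,"ry": 0,"rz": 0},{"dx": -1,"dy": 0,"dz": -1,"rx": 0,"ry": 0,"rz": 0},{"dx": -1,"dy": 0,"dz": -1,"rx": 0,"ry": 0,"rz": 0},{"dx": -1,"dy": 0,"dz": -1,"rx": 0,"ry": 0,"rz": 0}]'

```text
clock: 31.12
tcp_pos: [0.5722, -0.0975, 0.1063]
orientation: [2.126, 2.308, -0.001]
contact_force: [-0.1, 0.2, -0.0]
grip_width: 0.0575
gripper_force: 27.3
```

>>> send_rows --deltas '[{"dx": 0,"dy": 0,"dz": 0,"rx": 0,"ry": 0,"rz": 0},{"dx": 0,"dy": 0,"dz": 0,"rx": 0,"ry": 0,"rz": 0},{"dx": 0,"dy": 0,"dz": 0,"rx": 0,"ry": 0,"rz": 0},{"dx": 0,"dy": 0,"dz": 0,"rx": 0,"ry": 0,"rz": 0},{"dx": 0,"dy": 0,"dz": 0,"rx": 0,"ry": 0,"rz": 0}]'

```text
clock: 31.53
tcp_pos: [0.5721, -0.0976, 0.1062]
orientation: [2.127, 2.308, -0.001]
contact_force: [-0.3, -1.1, -0.0]
grip_width: 0.0575
gripper_force: 27.3
```

>>> send_rows --deltas '[{"dx": 0,"dy": 0,"dz": 0,"rx": 0,"ry": 0,"rz": 0},{"dx": 0,"dy": 0,"dz": 0,"rx": 0,"ry": 0,"rz": 0},{"dx": 0,"dy": 0,"dz": 0,"rx": 0,"ry": 0,"rz": 0},{"dx": 0,"dy": 0,"dz": 0,"rx": 0,"ry": 0,"rz": 0},{"dx": 0,"dy": 0,"dz": 0,"rx": 0,"ry": 0,"rz": 0}]'

```text
clock: 31.95
tcp_pos: [0.5721, -0.0976, 0.1062]
orientation: [2.127, 2.308, -0.001]
contact_force: [-0.3, -0.5, 0.1]
grip_width: 0.0572
gripper_force: 27.3
```

>>> send_rows --deltas '[{"dx": 0,"dy": 0,"dz": 0,"rx": 0,"ry": 0,"rz": 0},{"dx": 0,"dy": 0,"dz": 0,"rx": 0,"ry": 0,"rz": 0},{"dx": 0,"dy": 0,"dz": 0,"rx": 0,"ry": 0,"rz": 0},{"dx": 0,"dy": 0,"dz": 0,"rx": 0,"ry": 0,"rz": 0},{"dx": 0,"dy": 0,"dz": 0,"rx": 0,"ry": 0,"rz": 0}]'

```text
clock: 32.37
tcp_pos: [0.5721, -0.0976, 0.1062]
orientation: [2.127, 2.308, -0.001]
contact_force: [0.1, -0.1, -0.7]
grip_width: 0.0573
gripper_force: 27.3
```

>>> send_rows --deltas '[{"dx": 0,"dy": 0,"dz": 0,"rx": 0,"ry": 0,"rz": 0},{"dx": 0,"dy": 0,"dz": 0,"rx": 0,"ry": 0,"rz": 0},{"dx": 0,"dy": 0,"dz": 0,"rx": 0,"ry": 0,"rz": 0},{"dx": 0,"dy": 0,"dz": 0,"rx": 0,"ry": 0,"rz": 0},{"dx": 0,"dy": 0,"dz": 0,"rx": 0,"ry": 0,"rz": 0}]'

```text
clock: 32.78
tcp_pos: [0.5721, -0.0976, 0.1062]
orientation: [2.127, 2.308, -0.001]
contact_force: [0.4, 0.5, 0.2]
grip_width: 0.0572
gripper_force: 27.3
```

>>> send_rows --deltas '[{"dx": 0,"dy": 0,"dz": 0,"rx": 0,"ry": 0,"rz": 0},{"dx": 0,"dy": 0,"dz": 0,"rx": 0,"ry": 0,"rz": 0},{"dx": 0,"dy": 0,"dz": 0,"rx": 0,"ry": 0,"rz": 0},{"dx": 0,"dy": 0,"dz": 0,"rx": 0,"ry": 0,"rz": 0},{"dx": 0,"dy": 0,"dz": 0,"rx": 0,"ry": 0,"rz": 0}]'

```text
clock: 33.2
tcp_pos: [0.5721, -0.0975, 0.1062]
orientation: [2.127, 2.308, -0.001]
contact_force: [-0.1, 0.6, -0.4]
grip_width: 0.0574
gripper_force: 27.3
```

>>> send_rows --deltas '[{"dx": 0,"dy": 0,"dz": 0,"rx": 0,"ry": 0,"rz": 0},{"dx": 0,"dy": 0,"dz": 0,"rx": 0,"ry": 0,"rz": 0},{"dx": 0,"dy": 0,"dz": 0,"rx": 0,"ry": 0,"rz": 0},{"dx": 0,"dy": 0,"dz": 0,"rx": 0,"ry": 0,"rz": 0},{"dx": 0,"dy": 0,"dz": 0,"rx": 0,"ry": 0,"rz": 0}]'

```text
clock: 33.62
tcp_pos: [0.5721, -0.0976, 0.1062]
orientation: [2.127, 2.308, -0.001]
contact_force: [0.2, 0.4, -0.2]
grip_width: 0.0573
gripper_force: 27.3
```

```bash
python3 - <<'E'
from h import *
p,M=cur(); print(p)
# dish centre target in carton at ey=+.042 ; dish = tcp+(0,.0037)
t=np.r_[C,0]+ey*.045; print('place tcp',t-[0,.0037,0], ((t-[0,.0037,0]-p)*1e3).round())
E
```

```text
[ 0.57211867 -0.09755214  0.10616525]
place tcp [0.51227799 0.24032876 0.        ] [ -60.  338. -106.]
```

Dish 1 was held steady for over 2.4 s. Now carrying it to the carton's left half.

>>> send_rows --deltas '[{"dx": -30,"dy": 40,"dz": 10,"rx": 0,"ry": 0,"rz": 0},{"dx": -35,"dy": 80,"dz": 20,"rx": 0,"ry": 0,"rz": 0},{"dx": -40,"dy": 120,"dz": 20,"rx": 0,"ry": 0,"rz": 0},{"dx": -45,"dy": 160,"dz": 20,"rx": 0,"ry": 0,"rz": 0},{"dx": -50,"dy": 195,"dz": 20,"rx": 0,"ry": 0,"rz": 0}]'

```text
clock: 34.03
tcp_pos: [0.5218, 0.0993, 0.1268]
orientation: [2.127, 2.307, 0.001]
contact_force: [0.2, 0.2, -0.0]
grip_width: 0.0574
gripper_force: 27.3
```

>>> send_rows --deltas '[{"dx": -5,"dy": 40,"dz": 0,"rx": 0,"ry": 0,"rz": 0},{"dx": -8,"dy": 80,"dz": 0,"rx": 0,"ry": 0,"rz": 0},{"dx": -10,"dy": 120,"dz": 0,"rx": 0,"ry": 0,"rz": 0},{"dx": -10,"dy": 143,"dz": 0,"rx": 0,"ry": 0,"rz": 0},{"dx": -10,"dy": 143,"dz": 0,"rx": 0,"ry": 0,"rz": 0}]'

```text
clock: 34.45
tcp_pos: [0.5109, 0.2481, 0.1262]
orientation: [2.117, 2.319, 0.003]
contact_force: [0.6, -0.1, -0.9]
grip_width: 0.0573
gripper_force: 27.3
```

>>> send_rows --deltas '[{"dx": 0,"dy": 0,"dz": 0,"rx": 0,"ry": 0,"rz": 0},{"dx": 0,"dy": 0,"dz": 0,"rx": 0,"ry": 0,"rz": 0},{"dx": 0,"dy": 0,"dz": 0,"rx": 0,"ry": 0,"rz": 0},{"dx": 0,"dy": 0,"dz": 0,"rx": 0,"ry": 0,"rz": 0}]'

```text
clock: 34.78
tcp_pos: [0.5125, 0.2386, 0.1262]
orientation: [2.129, 2.305, -0.002]
contact_force: [-0.2, 0.3, 0.0]
grip_width: 0.0569
gripper_force: 27.3
```

```bash
python3 - <<'E'
from h import *
p,M=cur(); print(p,rel(p),r.get_obs()['joints'].round(2)); print(np.degrees(R.from_matrix(ori(ex,0)@M.T).as_rotvec()).round(2))
t=np.r_[C,-.0058]+ey*.045-[0,.0037,0]; print(((t-p)*1e3).round(1))
E
```

```text
[0.51245277 0.23862708 0.126233  ] [-0.0003  0.0396  0.1262] [-0.79  0.42  0.31  1.93 -0.16  0.82 -0.32]
[0.18 0.11 0.47]
[  -0.2    1.7 -132. ]
```

>>> send_rows --deltas '[{"dx": 0,"dy": 2,"dz": -35,"rx": 0,"ry": 0,"rz": 0},{"dx": 0,"dy": 2,"dz": -70,"rx": 0,"ry": 0,"rz": 0},{"dx": 0,"dy": 2,"dz": -100,"rx": 0,"ry": 0,"rz": 0},{"dx": 0,"dy": 2,"dz": -118,"rx": 0,"ry": 0,"rz": 0},{"dx": 0,"dy": 2,"dz": -124,"rx": 0,"ry": 0,"rz": 0}]'

```text
clock: 35.2
tcp_pos: [0.5104, 0.2402, -0.0007]
orientation: [2.129, 2.307, -0.009]
contact_force: [-0.0, -0.7, -0.4]
grip_width: 0.0575
gripper_force: 27.3
```

>>> send_rows --deltas '[{"dx": 0,"dy": 0,"dz": -2,"rx": 0,"ry": 0,"rz": 0},{"dx": 0,"dy": 0,"dz": -4,"rx": 0,"ry": 0,"rz": 0},{"dx": 0,"dy": 0,"dz": -6,"rx": 0,"ry": 0,"rz": 0},{"dx": 0,"dy": 0,"dz": -6,"rx": 0,"ry": 0,"rz": 0}]'

```text
clock: 35.53
tcp_pos: [0.513, 0.2427, -0.0028]
orientation: [2.127, 2.307, 0.002]
contact_force: [-0.7, 0.4, -0.6]
grip_width: 0.0575
gripper_force: 27.3
```

>>> send_rows --deltas '[{"dx": 0,"dy": 0,"dz": -1,"rx": 0,"ry": 0,"rz": 0},{"dx": 0,"dy": 0,"dz": -2,"rx": 0,"ry": 0,"rz": 0},{"dx": 0,"dy": 0,"dz": -2,"rx": 0,"ry": 0,"rz": 0}]'

```text
clock: 35.78
tcp_pos: [0.5123, 0.2427, -0.0055]
orientation: [2.126, 2.308, 0.0]
contact_force: [-0.1, -0.4, -1.0]
grip_width: 0.0571
gripper_force: 27.3
```

>>> send_rows --deltas '[{"dx": 0,"dy": 0,"dz": -1,"rx": 0,"ry": 0,"rz": 0},{"dx": 0,"dy": 0,"dz": -1,"rx": 0,"ry": 0,"rz": 0}]'

```text
clock: 35.95
tcp_pos: [0.5123, 0.2426, -0.0058]
orientation: [2.127, 2.308, -0.0]
contact_force: [-2.0, -0.2, 9.4]
grip_width: 0.0575
gripper_force: 28.3
```

>>> send_rows --deltas '[{"dx": 0,"dy": 0,"dz": 0,"rx": 0,"ry": 0,"rz": 0},{"dx": 0,"dy": 0,"dz": 0,"rx": 0,"ry": 0,"rz": 0},{"dx": 0,"dy": 0,"dz": 0,"rx": 0,"ry": 0,"rz": 0},{"dx": 0,"dy": 0,"dz": 0,"rx": 0,"ry": 0,"rz": 0}]' --jaw 70

```text
clock: 36.28
tcp_pos: [0.5121, 0.2424, -0.0069]
orientation: [2.127, 2.308, -0.001]
contact_force: [-0.7, -0.0, -1.5]
grip_width: 0.0698
gripper_force: 0.0
```

>>> send_rows --deltas '[{"dx": 0,"dy": 0,"dz": 15,"rx": 0,"ry": 0,"rz": 0},{"dx": 0,"dy": 0,"dz": 40,"rx": 0,"ry": 0,"rz": 0},{"dx": 0,"dy": 0,"dz": 80,"rx": 0,"ry": 0,"rz": 0},{"dx": 0,"dy": 0,"dz": 120,"rx": 0,"ry": 0,"rz": 0},{"dx": 0,"dy": 0,"dz": 150,"rx": 0,"ry": 0,"rz": 0}]'

```text
clock: 36.7
tcp_pos: [0.5128, 0.2425, 0.1459]
orientation: [2.127, 2.307, 0.002]
contact_force: [0.7, 0.4, -0.2]
grip_width: 0.07
gripper_force: 0.0
```

```bash
python3 - <<'E'
from h import *
p,M=cur(); print(p)
f=grab('wrist'); cream(f,.0195)
g=grab('top','t15.png'); 
hsv=cv2.cvtColor(g['frame'],cv2.COLOR_BGR2HSV); m=((hsv[:,:,2]>150)&(hsv[:,:,1]<60)).astype(np.uint8)
n,l,st,c=cv2.connectedComponentsWithStats(m)
for i in range(1,n):
    w=world(g,*c[i],.0145)
    if 150<st[i,4]<900 and .35<w[0]<.56 and -.55<w[1]: print(c[i].round(1),st[i,2:],w.round(4), g['frame'][int(c[i][1]),int(c[i][0])])
E
```

```text
[0.51276664 0.24247393 0.14593658]
[56. 76.] [0, 0, 122, 170, 17764] fit [0.3309 0.3175] R 0.0565 [154 148 143]
[280. 189.] [243, 152, 75, 74, 4335] fit [0.5126 0.2449] R 0.0315 [240 249 249]
[105. 292.] [55, 250, 76, 72, 2432] fit [0.3493 0.1401] R 0.0346 [144 139 134]
[201.8 221.1] [ 18  22 276] [0.5116 0.2363 0.0145] [227 237 239]
[422.2 235.1] [ 22  21 366] [ 0.457  -0.4002  0.0145] [225 234 236]
[460.2 230.6] [ 43  12 409] [ 0.4676 -0.5108  0.0145] [249 247 246]
```

Dish 1 lies flat at (0.5126,0.2449). Going for the right-hand dish, which is unmoved at (0.457,-0.400).

>>> send_rows --deltas '[{"dx": -5,"dy": -190,"dz": 0,"rx": 0,"ry": 0,"rz": 0},{"dx": -5,"dy": -190,"dz": 0,"rx": 0,"ry": 0,"rz": 0},{"dx": -5,"dy": -190,"dz": 0,"rx": 0,"ry": 0,"rz": 0},{"dx": -5,"dy": -190,"dz": 0,"rx": 0,"ry": 0,"rz": 0},{"dx": -5,"dy": -190,"dz": 0,"rx": 0,"ry": 0,"rz": 0}]' --jaw 74

```text
clock: 37.22
tcp_pos: [0.5058, 0.0471, 0.1425]
orientation: [2.132, 2.303, -0.005]
contact_force: [-0.6, 0.0, -0.2]
grip_width: 0.0743
gripper_force: 0.0
```

>>> send_rows --deltas '[{"dx": -10,"dy": -190,"dz": 0,"rx": 0,"ry": 0,"rz": 0},{"dx": -10,"dy": -190,"dz": 0,"rx": 0,"ry": 0,"rz": 0},{"dx": -10,"dy": -190,"dz": 0,"rx": 0,"ry": 0,"rz": 0},{"dx": -10,"dy": -190,"dz": 0,"rx": 0,"ry": 0,"rz": 0},{"dx": -10,"dy": -190,"dz": 0,"rx": 0,"ry": 0,"rz": 0}]'

```text
clock: 37.63
tcp_pos: [0.4955, -0.1426, 0.1427]
orientation: [2.132, 2.303, -0.004]
contact_force: [-0.2, 0.1, 0.4]
grip_width: 0.0741
gripper_force: 0.0
```

>>> send_rows --deltas '[{"dx": -25,"dy": -160,"dz": 0,"rx": 0,"ry": 0,"rz": 0},{"dx": -25,"dy": -160,"dz": 0,"rx": 0,"ry": 0,"rz": 0},{"dx": -25,"dy": -160,"dz": 0,"rx": 0,"ry": 0,"rz": 0},{"dx": -25,"dy": -160,"dz": 0,"rx": 0,"ry": 0,"rz": 0},{"dx": -25,"dy": -160,"dz": 0,"rx": 0,"ry": 0,"rz": 0}]'

```text
clock: 38.05
tcp_pos: [0.4686, -0.3064, 0.1431]
orientation: [2.137, 2.294, -0.008]
contact_force: [-0.0, -0.7, 0.0]
grip_width: 0.0739
gripper_force: 0.0
```

>>> send_rows --deltas '[{"dx": -16,"dy": -100,"dz": -40,"rx": 0,"ry": 0,"rz": 0},{"dx": -16,"dy": -100,"dz": -60,"rx": 0,"ry": 0,"rz": 0},{"dx": -16,"dy": -100,"dz": -80,"rx": 0,"ry": 0,"rz": 0},{"dx": -16,"dy": -100,"dz": -90,"rx": 0,"ry": 0,"rz": 0},{"dx": -16,"dy": -100,"dz": -90,"rx": 0,"ry": 0,"rz": 0}]'

```text
clock: 38.47
tcp_pos: [0.4522, -0.3976, 0.0485]
orientation: [-2.13, -2.303, 0.005]
contact_force: [-0.4, 0.7, -0.2]
grip_width: 0.0743
gripper_force: 0.0
```

>>> send_rows --deltas '[{"dx": 0,"dy": 0,"dz": 0,"rx": 0,"ry": 0,"rz": 0},{"dx": 0,"dy": 0,"dz": 0,"rx": 0,"ry": 0,"rz": 0},{"dx": 0,"dy": 0,"dz": 0,"rx": 0,"ry": 0,"rz": 0},{"dx": 0,"dy": 0,"dz": 0,"rx": 0,"ry": 0,"rz": 0}]'

```text
clock: 38.8
tcp_pos: [0.4575, -0.3969, 0.0546]
orientation: [2.123, 2.308, 0.001]
contact_force: [-0.0, 0.7, 0.6]
grip_width: 0.074
gripper_force: 0.0
```

```bash
python3 - <<'E'
from h import *
f=grab('wrist','w16.png'); p,M=cur(); print(p,r.get_obs()['joints'].round(2)); cream(f)
print(np.degrees(R.from_matrix(ori(ex,0)@M.T).as_rotvec()).round(2))
E
```

```text
[ 0.4573999  -0.39703962  0.05448068] [ 0.31  0.6   0.41  1.88 -0.34  0.73  1.  ]
[ 70. 164.] [0, 0, 150, 362, 46119] fit [ 0.3253 -0.3799] R 0.0845 [160 154 148]
[544. 176.] [522, 137, 38, 87, 2184] fit [ 0.6116 -0.3535] R 0.0182 [101 118 112]
[278. 229.] [226, 179, 105, 101, 8227] fit [ 0.4565 -0.3986] R 0.0318 [249 253 254]
[282. 335.] [257, 299, 50, 73, 3018] fit [ 0.4648 -0.4726] R 0.0238 [255 255 255]
[0.19 0.23 0.22]
```

>>> send_rows --deltas '[{"dx": -1,"dy": -1,"dz": -20,"rx": 0,"ry": 0,"rz": 0},{"dx": -1,"dy": -1,"dz": -45,"rx": 0,"ry": 0,"rz": 0},{"dx": -1,"dy": -1,"dz": -60,"rx": 0,"ry": 0,"rz": 0},{"dx": -1,"dy": -1,"dz": -66,"rx": 0,"ry": 0,"rz": 0},{"dx": -1,"dy": -1,"dz": -66,"rx": 0,"ry": 0,"rz": 0}]'

```text
clock: 39.27
tcp_pos: [0.4548, -0.3977, -0.0135]
orientation: [2.127, 2.31, -0.001]
contact_force: [0.0, 0.2, 1.0]
grip_width: 0.0743
gripper_force: 0.0
```

>>> send_rows --deltas '[{"dx": 0,"dy": 0,"dz": 0,"rx": 0,"ry": 0,"rz": 0},{"dx": 0,"dy": 0,"dz": -1,"rx": 0,"ry": 0,"rz": 0},{"dx": 0,"dy": 0,"dz": -1,"rx": 0,"ry": 0,"rz": 0}]'

```text
clock: 39.52
tcp_pos: [0.4559, -0.3991, -0.0127]
orientation: [2.125, 2.307, -0.001]
contact_force: [-0.1, 0.5, 0.8]
grip_width: 0.0741
gripper_force: 0.0
```

>>> send_rows --deltas '[{"dx": 0,"dy": 0,"dz": 0,"rx": 0,"ry": 0,"rz": 0},{"dx": 0,"dy": 0,"dz": 0,"rx": 0,"ry": 0,"rz": 0},{"dx": 0,"dy": 0,"dz": 0,"rx": 0,"ry": 0,"rz": 0},{"dx": 0,"dy": 0,"dz": 0,"rx": 0,"ry": 0,"rz": 0},{"dx": 0,"dy": 0,"dz": 0,"rx": 0,"ry": 0,"rz": 0}]' --jaw 52 --newtons 25

```text
clock: 39.93
tcp_pos: [0.4556, -0.3989, -0.0127]
orientation: [2.126, 2.307, -0.0]
contact_force: [-0.7, 1.0, 6.1]
grip_width: 0.0576
gripper_force: 26.0
```

>>> send_rows --deltas '[{"dx": 0,"dy": 0,"dz": 20,"rx": 0,"ry": 0,"rz": 0},{"dx": 0,"dy": 0,"dz": 50,"rx": 0,"ry": 0,"rz": 0},{"dx": 0,"dy": 0,"dz": 85,"rx": 0,"ry": 0,"rz": 0},{"dx": 0,"dy": 0,"dz": 120,"rx": 0,"ry": 0,"rz": 0},{"dx": 0,"dy": 0,"dz": 150,"rx": 0,"ry": 0,"rz": 0}]'

```text
clock: 40.35
tcp_pos: [0.4552, -0.3989, 0.1388]
orientation: [2.126, 2.306, -0.001]
contact_force: [0.5, -0.3, -0.5]
grip_width: 0.0572
gripper_force: 27.5
```

>>> send_rows --deltas '[{"dx": 60,"dy": 150,"dz": 10,"rx": 0,"ry": 0,"rz": 0},{"dx": 60,"dy": 150,"dz": 10,"rx": 0,"ry": 0,"rz": 0},{"dx": 60,"dy": 150,"dz": 10,"rx": 0,"ry": 0,"rz": 0},{"dx": 60,"dy": 150,"dz": 10,"rx": 0,"ry": 0,"rz": 0},{"dx": 60,"dy": 150,"dz": 10,"rx": 0,"ry": 0,"rz": 0}]'

```text
clock: 40.77
tcp_pos: [0.5195, -0.2392, 0.1465]
orientation: [2.114, 2.321, 0.007]
contact_force: [0.7, 0.9, -0.9]
grip_width: 0.0575
gripper_force: 27.5
```

>>> send_rows --deltas '[{"dx": 57,"dy": 153,"dz": 0,"rx": 0,"ry": 0,"rz": 0},{"dx": 57,"dy": 153,"dz": 0,"rx": 0,"ry": 0,"rz": 0},{"dx": 57,"dy": 153,"dz": 0,"rx": 0,"ry": 0,"rz": 0},{"dx": 57,"dy": 153,"dz": 0,"rx": 0,"ry": 0,"rz": 0},{"dx": 57,"dy": 153,"dz": -15,"rx": 0,"ry": 0,"rz": 0}]'

```text
clock: 41.18
tcp_pos: [0.5774, -0.0855, 0.1333]
orientation: [2.112, 2.319, 0.012]
contact_force: [1.5, 0.9, -0.7]
grip_width: 0.0572
gripper_force: 27.5
```

>>> send_rows --deltas '[{"dx": 0,"dy": 0,"dz": -15,"rx": 0,"ry": 0,"rz": 0},{"dx": 0,"dy": 0,"dz": -26,"rx": 0,"ry": 0,"rz": 0},{"dx": 0,"dy": 0,"dz": -26,"rx": 0,"ry": 0,"rz": 0},{"dx": 0,"dy": 0,"dz": -26,"rx": 0,"ry": 0,"rz": 0},{"dx": 0,"dy": 0,"dz": -26,"rx": 0,"ry": 0,"rz": 0}]'

```text
clock: 41.6
tcp_pos: [0.5724, -0.0966, 0.1059]
orientation: [2.128, 2.306, -0.0]
contact_force: [0.5, -0.0, -0.1]
grip_width: 0.0571
gripper_force: 27.5
```

>>> send_rows --deltas '[{"dx": 0,"dy": 0,"dz": 0,"rx": 0,"ry": 0,"rz": 0},{"dx": 0,"dy": 0,"dz": 0,"rx": 0,"ry": 0,"rz": 0},{"dx": 0,"dy": 0,"dz": 0,"rx": 0,"ry": 0,"rz": 0},{"dx": 0,"dy": 0,"dz": 0,"rx": 0,"ry": 0,"rz": 0}]'

```text
clock: 41.93
tcp_pos: [0.5723, -0.0957, 0.1056]
orientation: [2.127, 2.307, -0.0]
contact_force: [-0.9, -0.3, -0.5]
grip_width: 0.0574
gripper_force: 27.5
```

```bash
python3 - <<'E'
from h import *
f=grab('wrist','w17.png'); p,M=cur(); print(p); cream(f,p[2]+.026)
E
```

```text
[ 0.57223859 -0.09563887  0.10545544]
[491.  29.] [463, 0, 59, 63, 2578] fit [0.6357 0.0071] R 0.0093 [182 188 189]
[353.  92.] [326, 64, 55, 57, 2436] fit [ 0.5919 -0.0167] R 0.0095 [113 116 116]
[479. 124.] [425, 72, 111, 103, 7611] fit [ 0.6392 -0.0241] R 0.0182 [241 244 241]
[286. 225.] [173, 125, 248, 226, 37616] fit [ 0.5733 -0.0713] R 0.0468 [218 227 226]
[ 17. 265.] [0, 139, 46, 238, 7356] fit [ 0.4478 -0.0936] R 0.0369 [115 111 106]
```

The dish is in position at about (0.572,-0.095), z 0.124. Holding.

>>> send_rows --deltas '[{"dx": 0,"dy": 0,"dz": 1,"rx": 0,"ry": 0,"rz": 0},{"dx": 0,"dy": 0,"dz": 1,"rx": 0,"ry": 0,"rz": 0},{"dx": 0,"dy": 0,"dz": 1,"rx": 0,"ry": 0,"rz": 0},{"dx": 0,"dy": 0,"dz": 1,"rx": 0,"ry": 0,"rz": 0},{"dx": 0,"dy": 0,"dz": 1,"rx": 0,"ry": 0,"rz": 0}]'

```text
clock: 42.4
tcp_pos: [0.5721, -0.0956, 0.1062]
orientation: [2.127, 2.308, -0.001]
contact_force: [0.2, 0.5, -0.9]
grip_width: 0.0571
gripper_force: 27.5
```

>>> send_rows --deltas '[{"dx": 0,"dy": 0,"dz": 0,"rx": 0,"ry": 0,"rz": 0},{"dx": 0,"dy": 0,"dz": 0,"rx": 0,"ry": 0,"rz": 0},{"dx": 0,"dy": 0,"dz": 0,"rx": 0,"ry": 0,"rz": 0},{"dx": 0,"dy": 0,"dz": 0,"rx": 0,"ry": 0,"rz": 0},{"dx": 0,"dy": 0,"dz": 0,"rx": 0,"ry": 0,"rz": 0}]'

```text
clock: 42.82
tcp_pos: [0.5721, -0.0956, 0.1062]
orientation: [2.127, 2.308, -0.001]
contact_force: [-0.0, 0.8, -0.6]
grip_width: 0.0571
gripper_force: 27.5
```

>>> send_rows --deltas '[{"dx": 0,"dy": 0,"dz": 0,"rx": 0,"ry": 0,"rz": 0},{"dx": 0,"dy": 0,"dz": 0,"rx": 0,"ry": 0,"rz": 0},{"dx": 0,"dy": 0,"dz": 0,"rx": 0,"ry": 0,"rz": 0},{"dx": 0,"dy": 0,"dz": 0,"rx": 0,"ry": 0,"rz": 0},{"dx": 0,"dy": 0,"dz": 0,"rx": 0,"ry": 0,"rz": 0}]'

```text
clock: 43.23
tcp_pos: [0.5721, -0.0956, 0.1062]
orientation: [2.127, 2.308, -0.001]
contact_force: [0.2, 0.5, -0.3]
grip_width: 0.0573
gripper_force: 27.5
```

>>> send_rows --deltas '[{"dx": 0,"dy": 0,"dz": 0,"rx": 0,"ry": 0,"rz": 0},{"dx": 0,"dy": 0,"dz": 0,"rx": 0,"ry": 0,"rz": 0},{"dx": 0,"dy": 0,"dz": 0,"rx": 0,"ry": 0,"rz": 0},{"dx": 0,"dy": 0,"dz": 0,"rx": 0,"ry": 0,"rz": 0},{"dx": 0,"dy": 0,"dz": 0,"rx": 0,"ry": 0,"rz": 0}]'

```text
clock: 43.65
tcp_pos: [0.5721, -0.0956, 0.1062]
orientation: [2.126, 2.308, -0.001]
contact_force: [1.1, -0.5, 0.6]
grip_width: 0.0577
gripper_force: 27.5
```

>>> send_rows --deltas '[{"dx": 0,"dy": 0,"dz": 0,"rx": 0,"ry": 0,"rz": 0},{"dx": 0,"dy": 0,"dz": 0,"rx": 0,"ry": 0,"rz": 0},{"dx": 0,"dy": 0,"dz": 0,"rx": 0,"ry": 0,"rz": 0},{"dx": 0,"dy": 0,"dz": 0,"rx": 0,"ry": 0,"rz": 0},{"dx": 0,"dy": 0,"dz": 0,"rx": 0,"ry": 0,"rz": 0}]'

```text
clock: 44.07
tcp_pos: [0.5721, -0.0956, 0.1062]
orientation: [2.127, 2.308, -0.001]
contact_force: [-0.5, -0.2, -1.1]
grip_width: 0.0575
gripper_force: 27.5
```

>>> send_rows --deltas '[{"dx": 0,"dy": 0,"dz": 0,"rx": 0,"ry": 0,"rz": 0},{"dx": 0,"dy": 0,"dz": 0,"rx": 0,"ry": 0,"rz": 0},{"dx": 0,"dy": 0,"dz": 0,"rx": 0,"ry": 0,"rz": 0},{"dx": 0,"dy": 0,"dz": 0,"rx": 0,"ry": 0,"rz": 0},{"dx": 0,"dy": 0,"dz": 0,"rx": 0,"ry": 0,"rz": 0}]'

```text
clock: 44.48
tcp_pos: [0.5722, -0.0956, 0.1062]
orientation: [2.127, 2.308, -0.001]
contact_force: [0.1, -0.7, 0.1]
grip_width: 0.0573
gripper_force: 27.5
```

>>> send_rows --deltas '[{"dx": 0,"dy": 0,"dz": 0,"rx": 0,"ry": 0,"rz": 0},{"dx": 0,"dy": 0,"dz": 0,"rx": 0,"ry": 0,"rz": 0},{"dx": 0,"dy": 0,"dz": 0,"rx": 0,"ry": 0,"rz": 0},{"dx": 0,"dy": 0,"dz": 0,"rx": 0,"ry": 0,"rz": 0},{"dx": 0,"dy": 0,"dz": 0,"rx": 0,"ry": 0,"rz": 0}]'

```text
clock: 44.9
tcp_pos: [0.5721, -0.0956, 0.1062]
orientation: [2.127, 2.308, -0.001]
contact_force: [0.3, 0.0, 0.0]
grip_width: 0.0575
gripper_force: 27.5
```

```bash
python3 - <<'E'
from h import *
p,M=cur(); t=np.r_[C,p[2]]-ey*.042-[0,.0003,0]; print(p,t,((t-p)*1e3).round())
E
```

```text
[ 0.57210165 -0.09557927  0.10616703] [0.51986054 0.15705982 0.10616703] [-52. 253.   0.]
```

>>> send_rows --deltas '[{"dx": -30,"dy": 30,"dz": 15,"rx": 0,"ry": 0,"rz": 0},{"dx": -35,"dy": 65,"dz": 20,"rx": 0,"ry": 0,"rz": 0},{"dx": -40,"dy": 105,"dz": 20,"rx": 0,"ry": 0,"rz": 0},{"dx": -45,"dy": 145,"dz": 20,"rx": 0,"ry": 0,"rz": 0},{"dx": -48,"dy": 180,"dz": 20,"rx": 0,"ry": 0,"rz": 0}]'

```text
clock: 45.32
tcp_pos: [0.5234, 0.087, 0.1265]
orientation: [2.126, 2.309, 0.001]
contact_force: [0.3, -0.1, 0.0]
grip_width: 0.0574
gripper_force: 27.5
```

>>> send_rows --deltas '[{"dx": -4,"dy": 40,"dz": 0,"rx": 0,"ry": 0,"rz": 0},{"dx": -4,"dy": 73,"dz": 0,"rx": 0,"ry": 0,"rz": 0},{"dx": -4,"dy": 73,"dz": 0,"rx": 0,"ry": 0,"rz": 0},{"dx": -4,"dy": 73,"dz": 0,"rx": 0,"ry": 0,"rz": 0},{"dx": -4,"dy": 73,"dz": 0,"rx": 0,"ry": 0,"rz": 0}]'

```text
clock: 45.73
tcp_pos: [0.5201, 0.1569, 0.1261]
orientation: [2.126, 2.308, -0.002]
contact_force: [-0.2, -0.8, -0.7]
grip_width: 0.0575
gripper_force: 27.5
```

>>> send_rows --deltas '[{"dx": 0,"dy": 0,"dz": 0,"rx": 0,"ry": 0,"rz": 0},{"dx": 0,"dy": 0,"dz": 0,"rx": 0,"ry": 0,"rz": 0},{"dx": 0,"dy": 0,"dz": 0,"rx": 0,"ry": 0,"rz": 0}]'

```text
clock: 45.98
tcp_pos: [0.5203, 0.156, 0.1262]
orientation: [2.129, 2.305, -0.001]
contact_force: [0.0, -0.6, -1.4]
grip_width: 0.0573
gripper_force: 27.5
```

>>> send_rows --deltas '[{"dx": 0,"dy": 0,"dz": -35,"rx": 0,"ry": 0,"rz": 0},{"dx": 0,"dy": 0,"dz": -70,"rx": 0,"ry": 0,"rz": 0},{"dx": 0,"dy": 0,"dz": -100,"rx": 0,"ry": 0,"rz": 0},{"dx": 0,"dy": 0,"dz": -118,"rx": 0,"ry": 0,"rz": 0},{"dx": 0,"dy": 0,"dz": -124,"rx": 0,"ry": 0,"rz": 0}]'

```text
clock: 46.4
tcp_pos: [0.5182, 0.1559, -0.0007]
orientation: [2.129, 2.308, -0.008]
contact_force: [-0.7, -1.1, -0.5]
grip_width: 0.0574
gripper_force: 27.5
```

>>> send_rows --deltas '[{"dx": 0,"dy": 0,"dz": -2,"rx": 0,"ry": 0,"rz": 0},{"dx": 0,"dy": 0,"dz": -5,"rx": 0,"ry": 0,"rz": 0},{"dx": 0,"dy": 0,"dz": -7,"rx": 0,"ry": 0,"rz": 0},{"dx": 0,"dy": 0,"dz": -7,"rx": 0,"ry": 0,"rz": 0}]'

```text
clock: 46.73
tcp_pos: [0.5209, 0.1576, -0.0039]
orientation: [2.126, 2.307, 0.002]
contact_force: [0.9, -0.1, 0.4]
grip_width: 0.0574
gripper_force: 27.5
```

>>> send_rows --deltas '[{"dx": 0,"dy": 0,"dz": -1,"rx": 0,"ry": 0,"rz": 0},{"dx": 0,"dy": 0,"dz": -2,"rx": 0,"ry": 0,"rz": 0},{"dx": 0,"dy": 0,"dz": -2,"rx": 0,"ry": 0,"rz": 0}]'

```text
clock: 46.98
tcp_pos: [0.5203, 0.1576, -0.0065]
orientation: [2.126, 2.308, 0.0]
contact_force: [-0.4, 0.9, -0.8]
grip_width: 0.057
gripper_force: 27.5
```

>>> send_rows --deltas '[{"dx": 0,"dy": 0,"dz": -1,"rx": 0,"ry": 0,"rz": 0},{"dx": 0,"dy": 0,"dz": -1,"rx": 0,"ry": 0,"rz": 0}]'

```text
clock: 47.15
tcp_pos: [0.5204, 0.1576, -0.0067]
orientation: [2.127, 2.308, 0.0]
contact_force: [-4.0, 0.2, 11.1]
grip_width: 0.0571
gripper_force: 28.4
```

>>> send_rows --deltas '[{"dx": 0,"dy": 0,"dz": 0,"rx": 0,"ry": 0,"rz": 0},{"dx": 0,"dy": 0,"dz": 0,"rx": 0,"ry": 0,"rz": 0},{"dx": 0,"dy": 0,"dz": 0,"rx": 0,"ry": 0,"rz": 0},{"dx": 0,"dy": 0,"dz": 0,"rx": 0,"ry": 0,"rz": 0}]' --jaw 70

```text
clock: 47.48
tcp_pos: [0.5201, 0.1574, -0.0079]
orientation: [2.127, 2.308, -0.001]
contact_force: [0.5, -0.1, -0.7]
grip_width: 0.0698
gripper_force: 0.0
```

>>> send_rows --deltas '[{"dx": 0,"dy": 0,"dz": 15,"rx": 0,"ry": 0,"rz": 0},{"dx": 0,"dy": 0,"dz": 40,"rx": 0,"ry": 0,"rz": 0},{"dx": 0,"dy": 0,"dz": 80,"rx": 0,"ry": 0,"rz": 0},{"dx": 0,"dy": 0,"dz": 120,"rx": 0,"ry": 0,"rz": 0},{"dx": 0,"dy": 0,"dz": 150,"rx": 0,"ry": 0,"rz": 0}]'

```text
clock: 47.9
tcp_pos: [0.5207, 0.1573, 0.1448]
orientation: [2.127, 2.307, 0.001]
contact_force: [0.5, 0.5, 0.2]
grip_width: 0.0698
gripper_force: 0.0
```

>>> send_rows --deltas '[{"dx": -20,"dy": -180,"dz": 80,"rx": 0,"ry": 0,"rz": 0},{"dx": -20,"dy": -180,"dz": 80,"rx": 0,"ry": 0,"rz": 0},{"dx": -20,"dy": -180,"dz": 80,"rx": 0,"ry": 0,"rz": 0},{"dx": -20,"dy": -180,"dz": 80,"rx": 0,"ry": 0,"rz": 0},{"dx": -20,"dy": -180,"dz": 80,"rx": 0,"ry": 0,"rz": 0}]'

```text
clock: 48.32
tcp_pos: [0.4995, -0.026, 0.2236]
orientation: [2.129, 2.305, 0.0]
contact_force: [1.9, -1.1, 0.8]
grip_width: 0.0696
gripper_force: 0.0
```

>>> send_rows --deltas '[{"dx": -20,"dy": -150,"dz": 0,"rx": 0,"ry": 0,"rz": 0},{"dx": -20,"dy": -150,"dz": 0,"rx": 0,"ry": 0,"rz": 0},{"dx": -20,"dy": -150,"dz": 0,"rx": 0,"ry": 0,"rz": 0},{"dx": -20,"dy": -150,"dz": 0,"rx": 0,"ry": 0,"rz": 0},{"dx": -20,"dy": -150,"dz": 0,"rx": 0,"ry": 0,"rz": 0}]'

```text
clock: 48.73
tcp_pos: [0.4781, -0.1793, 0.2226]
orientation: [2.136, 2.296, -0.003]
contact_force: [0.6, -0.0, 0.9]
grip_width: 0.0699
gripper_force: 0.0
```

```bash
python3 - <<'E'
from h import *
g=grab('top','t18.png'); s=grab('side','s18.png')
a=cv2.resize(g['frame'][130:270,150:330],(540,420),interpolation=cv2.INTER_CUBIC); b=cv2.resize(s['frame'][215:325,230:340],(260,260))
c=np.zeros((420,800,3),np.uint8); c[:,:540]=a; c[:260,540:]=b; cv2.imwrite('pics/c18.png',c)
# wall tops in carton frame
for n,d in(('near',.057),('far',.057),('left',.102),('right',.102)):
    best=[]
    for k in np.arange(-.02,.021,.001):
        P=np.r_[C,.07]+W[n][0]*(d+k); w=world(g,*proj(g,P)); 
        if w[2]>.055: best.append((rel(w)))
    print(n,np.median(best,0) if best else None)
for k in(.045,-.042):
    P=np.r_[C,.02]+ey*k; u,v=proj(g,P); print(np.median([world(g,u+i,v+j) for i in(-4,0,4) for j in(-4,0,4)],0))
E
```

```text
near [-0.058  -0.0011  0.0789]
far [ 0.055   -0.0011   0.07895]
left [-0.0001  0.0982  0.0723]
right [ 0.0002 -0.1047  0.0648]
[0.51227568 0.24401191 0.02010915]
[0.51996641 0.15692147 0.02021196]
```

View pics/c18.png

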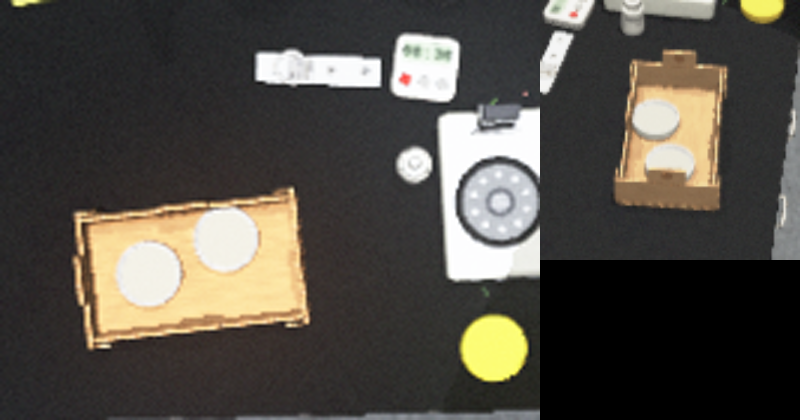

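The final view shows all four walls up, with both dishes on the floor at (149,272) and (225,240). The second seems to have been shifted towards the far wall, so I'll check that it lies flat before handing in.

```bash
python3 - <<'E'
from h import *
g=load('top')
for u0,v0 in((199.7,220.7),(225,210)):
    P=np.array([world(g,u0+i,v0+j) for i in range(-8,9) for j in range(-8,9) if i*i+j*j<64]); 
    A=np.c_[P[:,:2]-P[:,:2].mean(0),np.ones(len(P))]; q=np.linalg.lstsq(A,P[:,2],rcond=None)[0]
    print(rel(np.median(P,0)),'tilt',np.degrees(q[:2]).round(2))
E
```

```text
[0.0003 0.0422 0.0219] tilt [-1.93 -2.2 ]
[ 0.0229 -0.0332  0.0215] tilt [-101.4  -260.41]
```

```bash
python3 - <<'E'
from h import *
for nm in('top','side'):
    g=grab(nm)
    c0=np.r_[C,.020]+ex*.0229-ey*.0332
    for d in(ex,-ex,ey,-ey):
        c=c0+d*.018; print(nm,np.median([world(g,*(np.array(proj(g,c))+[i,j]))[2] for i in range(-2,3) for j in range(-2,3)]).round(4))
E
```

```text
top 0.0216
top 0.0216
top 0.0208
top 0.0222
side 0.0211
side 0.0217
side 0.0227
side 0.02
```

The second dish is flat to within a millimetre on all sides, so I'm handing in.

```bash
python3 -c "
from h import *
print(r.hand_in())"
```

```text
the job is handed in; nothing more can be done
None
```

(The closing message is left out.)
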